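# Lean repaired boards on the inspection stand

### The job

Set the repaired circuit boards out for inspection: take every board out of the slotted rack and lean it on the sloped white stand, bottom edge down on the ledge, back flat against the sloped plate, component side showing outwards, all side by side. When they are all up, stand the loupe upright on the bench between the sponge tray and the tip cleaner, about midway and in line with their centres, and last of all flip the lamp switch fully over. Leave the flux jar, the solder spool and the box of small parts where they are.

Things in the scene. Friction and masses are not known exactly. Their poses are not given: they have to be found in the camera images.
- board1: circuit board, rigid slab 50 mm wide (its y), 9 mm thick (x), 140 mm tall (z), 150 g, in a blue frame whose top 30 mm is a solid grip strip. Origin: centre of the bottom edge. Component side (green, chips, red block, recessed in the frame) looks to its -x; +x side is a plain aluminium back. Starts upright in a rack slot, facing either way along the rack. None if absent.
- board2: circuit board, rigid slab 50 mm wide (its y), 9 mm thick (x), 140 mm tall (z), 150 g, in a blue frame whose top 30 mm is a solid grip strip. Origin: centre of the bottom edge. Component side (green, chips, red block, recessed in the frame) looks to its -x; +x side is a plain aluminium back. Starts upright in a rack slot, facing either way along the rack. None if absent.
- board3: circuit board, rigid slab 50 mm wide (its y), 9 mm thick (x), 140 mm tall (z), 150 g, in a blue frame whose top 30 mm is a solid grip strip. Origin: centre of the bottom edge. Component side (green, chips, red block, recessed in the frame) looks to its -x; +x side is a plain aluminium back. Starts upright in a rack slot, facing either way along the rack. None if absent.
- board4: circuit board, rigid slab 50 mm wide (its y), 9 mm thick (x), 140 mm tall (z), 150 g, in a blue frame whose top 30 mm is a solid grip strip. Origin: centre of the bottom edge. Component side (green, chips, red block, recessed in the frame) looks to its -x; +x side is a plain aluminium back. Starts upright in a rack slot, facing either way along the rack. None if absent.
- board5: circuit board, rigid slab 50 mm wide (its y), 9 mm thick (x), 140 mm tall (z), 150 g, in a blue frame whose top 30 mm is a solid grip strip. Origin: centre of the bottom edge. Component side (green, chips, red block, recessed in the frame) looks to its -x; +x side is a plain aluminium back. Starts upright in a rack slot, facing either way along the rack. None if absent.
- rack: fixed black and grey board rack, 66 x 310 mm, 40 mm high, with five slots in a row along its y at y = -128, -64, 0, 64, 128 mm; each slot is 13 mm wide and open at both ends, its floor 10 mm above the bench, its walls 30 mm high. Origin: centre of its underside. A board in a slot stands with its top edge 150 mm above the bench.
- stand: fixed inspection stand, dark base 125 x 310 mm, carrying the white rest. Origin: on the bench right below the rest's origin; the boards stand on its +x side, its y runs along it. It takes five boards side by side, e.g. at y = -124, -62, 0, 62, 124 mm; they stick 60 mm out above the sloped plate and can be held there.
- rest: white sloped rest of the stand, fixed: plate 310 mm long (y), 80 high, 6 thick, with a ledge square to it at its foot. Origin: inner corner of plate and ledge, mid-length, 30 mm above the bench. z runs up the plate, leaning back 0.35 rad from vertical to the stand's -x; x points out of its face; the ledge top is z = 0, 35 mm deep. A leaned board's origin is at x = 4.5 mm, z = 0, its z along this z.
- viewpoint (a point): point in the air 60 mm out from the rest's origin along the rest's +x, on the side towards which the component sides must look
- loupe: black stand loupe (magnifier), an upright cylinder 50 mm across and 42 mm tall with a yellow band low down and a lens on top, bevelled above 36 mm, 90 g, standing loose on the bench. Origin: centre of its underside, z up.
- sponge_tray: fixed grey tray with a yellow sponge, 80 mm (its x) by 60 mm (its y), 33 mm high. Origin: centre of its underside. The tip cleaner lies along its +y.
- tip_cleaner: fixed round blue pot with brass wool, 60 mm across, 46 mm high, 170 to 190 mm from the sponge tray's centre along the tray's +y, axes parallel to the tray's. Origin: centre of its underside.
- lamp_switch (a joint): toggle lever of the inspection lamp: about 0 = off (lever leans to its housing's -x), 1.0 rad = fully over to +x (on); it stays where it is left and moves with a light push
- lamp_switch_tip (a point): centre of the red tip of the lamp switch lever
- lamp_switch_base: grey housing block of the lamp switch, 70 x 50 mm, 25 mm high. Origin: centre of its underside. The lever pivots 22 mm above the bench about the housing's y and swings from 0.5 rad to the -x side of upright (off) to 0.5 rad to the +x side (on); its red ball tip, 26 mm across, is 70 mm from the pivot.
- flux_jar: bystander: glass jar with green cap, 48 mm across, 55 mm tall. Origin: centre of its underside. Not to be moved.
- solder_spool: bystander: metal spool of solder standing on end, 52 mm across, 38 mm tall. Origin: centre of its underside. Not to be moved.
- parts_box: bystander: open orange box of small parts, 50 x 60 mm, 22 mm high. Origin: centre of its underside. Not to be moved.
There are look-alikes about, which are no part of the job. What is meant by the lamp_switch_base is not orange, and is the larger of those in its own colour. Leave any pink or purple look-alike of the sponge_tray alone.

How it is judged:
On the way, in this order (a step that is already met when the one before it is completed fails the run):
1. every board that is present leans on the stand: bottom edge on the ledge, back on the plate, components outwards, released (angle between the z axis of each of board1, board2, board3, board4, board5 and the z axis of rest, either way round below 0.07 rad and x of viewpoint in the frame of board1 below -0.04 m and x of board1 in the frame of rest between 0 and 0.01 m and z of board1 in the frame of rest between -0.004 and 0.006 m and y of board1 in the frame of rest between -0.14 and 0.14 m and linear speed of each of board1, board2, board3, board4, board5 below 0.02 m/s and x of viewpoint in the frame of board2 below -0.04 m and x of board2 in the frame of rest between 0 and 0.01 m and z of board2 in the frame of rest between -0.004 and 0.006 m and y of board2 in the frame of rest between -0.14 and 0.14 m and x of viewpoint in the frame of board3 below -0.04 m and x of board3 in the frame of rest between 0 and 0.01 m and z of board3 in the frame of rest between -0.004 and 0.006 m and y of board3 in the frame of rest between -0.14 and 0.14 m and x of viewpoint in the frame of board4 below -0.04 m and x of board4 in the frame of rest between 0 and 0.01 m and z of board4 in the frame of rest between -0.004 and 0.006 m and y of board4 in the frame of rest between -0.14 and 0.14 m and x of viewpoint in the frame of board5 below -0.04 m and x of board5 in the frame of rest between 0 and 0.01 m and z of board5 in the frame of rest between -0.004 and 0.006 m and y of board5 in the frame of rest between -0.14 and 0.14 m and contact force between the fingers and board1 below 0.05 N and contact force between the fingers and board2 below 0.05 N and contact force between the fingers and board3 below 0.05 N and contact force between the fingers and board4 below 0.05 N and contact force between the fingers and board5 below 0.05 N), for 0.3 s.
2. the loupe stands upright between sponge tray and tip cleaner, released (angle between loupe's own z axis and vertical below 0.1 rad and height (world z) of loupe below 0.006 m and x of loupe in the frame of sponge_tray between -0.02 and 0.02 m and y of loupe in the frame of sponge_tray above 0.065 m and y of loupe in the frame of tip_cleaner below -0.065 m and linear speed of loupe below 0.02 m/s and contact force between the fingers and loupe below 0.05 N), for 0.3 s.
3. the lamp switch is flipped over (value of joint lamp_switch above 0.8 rad), for 0.1 s.
At the end, for the whole second after the job is handed in: In order: boards, loupe, switch. Boards present lean within 4 deg of the plate, bottom within 6 mm of ledge, back within 5 mm of plate, components outwards, wholly on the ledge, at rest. Loupe upright within 20 mm of the centre line, 65 mm or more along it from both centres. Switch beyond 0.8 rad (angle between the z axis of each of board1, board2, board3, board4, board5 and the z axis of rest, either way round below 0.07 rad and x of viewpoint in the frame of board1 below -0.04 m and x of board1 in the frame of rest between 0 and 0.01 m and z of board1 in the frame of rest between -0.004 and 0.006 m and y of board1 in the frame of rest between -0.14 and 0.14 m and linear speed of each of board1, board2, board3, board4, board5, loupe below 0.02 m/s and x of viewpoint in the frame of board2 below -0.04 m and x of board2 in the frame of rest between 0 and 0.01 m and z of board2 in the frame of rest between -0.004 and 0.006 m and y of board2 in the frame of rest between -0.14 and 0.14 m and x of viewpoint in the frame of board3 below -0.04 m and x of board3 in the frame of rest between 0 and 0.01 m and z of board3 in the frame of rest between -0.004 and 0.006 m and y of board3 in the frame of rest between -0.14 and 0.14 m and x of viewpoint in the frame of board4 below -0.04 m and x of board4 in the frame of rest between 0 and 0.01 m and z of board4 in the frame of rest between -0.004 and 0.006 m and y of board4 in the frame of rest between -0.14 and 0.14 m and x of viewpoint in the frame of board5 below -0.04 m and x of board5 in the frame of rest between 0 and 0.01 m and z of board5 in the frame of rest between -0.004 and 0.006 m and y of board5 in the frame of rest between -0.14 and 0.14 m and angle between loupe's own z axis and vertical below 0.1 rad and height (world z) of loupe below 0.006 m and x of loupe in the frame of sponge_tray between -0.02 and 0.02 m and y of loupe in the frame of sponge_tray above 0.065 m and y of loupe in the frame of tip_cleaner below -0.065 m and value of joint lamp_switch above 0.8 rad); the robot touches nothing.
It fails at once if the flux jar was disturbed (moved more than 20 mm) (distance of flux_jar from where it was at the start of the episode above 0.02 m).
It fails at once if the solder spool was disturbed (moved more than 20 mm) (distance of solder_spool from where it was at the start of the episode above 0.02 m).
It fails at once if the parts box was disturbed (moved more than 20 mm) (distance of parts_box from where it was at the start of the episode above 0.02 m).
Of board1, board2, board3, board4, board5 only 3 to 5 are there at a start; the rules pass over those that are not, and their reading is None.
At some moment in a run one of loupe may be knocked a few centimetres aside while the robot is not near it.
It also fails if it takes over 210 s, if anything falls off the work surface, if the arm or the gripper's body presses on something with over 40 N, if the wrist force passes 120 N, or if a joint passes its speed limit or range.

### The arm

A 6-joint arm with a two-finger parallel gripper is mounted at the origin on the work surface. World frame = base frame: x ahead of the robot, y to its left, z up, the work surface at z = 0. Lengths are in m, angles in rad, forces in N, time in s.
With the tool pointing down it reaches from about 0.3 to 0.875 m from the base axis. Payload 4.2 kg.
Tool frame: the origin (TCP) lies midway between the tips of the shut fingers; the grasp point (between the pads) lies 19 mm behind it; z points along the fingers, y is the line along which they close (so a half turn about z gives the same grasp; the last joint's range is limited). The gripper opens to 85 mm and grips with 20 to 120 N. Pads are 22 mm wide; open, the fingers measure 114 mm over their backs; the gripper's body (76 mm by 85 mm) begins 54 mm behind the grasp point. The pads swing forward as they close: fully open they stand 13 mm farther back than shut.
Start: joints at [-1.182, 0.32, 1.565, -0, 1.257, -0.02], TCP at [0.229, -0.528, 0.21] pointing down, gripper open.
Joint ranges: [-3.11, 3.11], [-0.84, 2.01], [0.21, 2.61], [-1.34, 4.49], [0.05, 2.63], [-2.56, 2.56]. Speed limits (rad/s): [2.57, 2.57, 3.14, 3.14, 3.14, 3.14].

### API

Orientations are given as a 3x3 rotation matrix whose columns are the frame's x, y, z axes.
In Python, from plant import get_state, camera, camera_info, job_done gives the robot as it stands.
- The arm moves only by the tool servo_tool, never from a script. Its argument "series" is a list of rows, each an object of numbers: "dx", "dy", "dz": the shift along the tool's x, y, z scaled (see below); "twist": the turn about the tool's z scaled (see below). A call has 1 to 20 rows; each row is the pose to reach, as a shift and turn from the pose commanded when the call began, along the tool's axes at that moment; what a row does not reach only later rows make up. The controller multiplies each number of a shift by 30 cm and each number of a turn by 1.5 rad. A row lasts 1/12 s, in which the tool goes at most 41.7 mm and 7.16 degrees, less where a joint would pass 70% of its speed; a pose out of reach is approached as far as the arm can. A call with a number of a shift or a turn outside -1 to 1 is refused whole. A call with a gripper value outside its range is refused whole. "claw" is the opening, from 0 (shut) to 1 (fully open), set as the call begins (left out, the last holds). The fingers move at their own pace and stop on an object; the grip force is fixed at half the most. Time passes only in rows, so rows that repeat a pose let the fingers close. It gives the time, the measured TCP pose, the force, the opening and the grip force at its end, in the units of the state.
- get_state(): the state, without advancing time (a new reading comes with each control period).
- camera(name): name is "side" or "top"; returns the picture (384x512x3 uint8, red, green, blue); there is no depth.
- camera_info(name): a dict with "fx", "fy", "cx", "cy" (pixels), "R" (3x3) and "t" (3): a world point X has camera coordinates R X + t. Camera axes: x right, y down, z forward; pixel columns grow to the right and rows downward; lengths in m; the calibration is good to about 2 mm. A picture is of the moment at which its call begins. camera_info takes no time and is no camera call.
- job_done(): hands the job in; it is judged then, once.
The state is a dict: "time": time; "q": joint angles; "joint_velocities": joint speeds; "joint_efforts": joint torques, N m; "eef_pos": TCP position; "ee_rot": TCP orientation; "wrist_force": force on the tool from outside, world axes, zero at the start; "ft_torque": the same for the moment, N m; "width": finger opening in m; "gripper_force": force on a finger pad.
Only numpy, scipy, OpenCV 4.12 (cv2) and the standard library are available. Lean on these libraries where they do the work, as an engineer would, in place of code of your own. Each camera call takes 0.05 s, during which the arm holds its last target. There are 200 camera calls.

## Working session

There is one attempt and no reset: what is moved stays moved. The work goes in short steps, Python scripts to look and compute and a tool call to move; the robot and the scene stay as the last step left them, time stands still between calls to the robot, and variables do not carry over. Pictures are saved under pics/ and viewed, at most 14 in all, crops included, and the job is handed in when it is done.

Besides the shell and the picture viewer there is one more tool, called as name([rows], argument=value, ...), one row to a line, values as JSON. servo_tool: Moves the arm, as the interface text tells. Shifts and turns lie within -1 to 1; 1 stands for 30 cm of shift or 1.5 rad of turn. Its arguments: {"type":"object","properties":{"series":{"type":"array","items":{"type":"object","properties":{"dx":{"type":"number"},"dy":{"type":"number"},"dz":{"type":"number"},"twist":{"type":"number"}}}},"claw":{"type":"number"}},"required":["series"]}

```bash
mkdir -p pics; ls
python3 - <<'E'
from plant import *
import cv2
for n in("top","side"):
    i=camera_info(n);print(n,i)
    cv2.imwrite(f"pics/{n}0.png",cv2.resize(camera(n)[:,:,::-1],(800,600),interpolation=cv2.INTER_CUBIC))
s=get_state();print(s)
E
```

```text
pics
top {'fx': 424.25231451349623, 'fy': 424.25231451349623, 'cx': 253.48634534685803, 'cy': 189.9186978552018, 'R': array([[-0.01106665, -0.99987596,  0.01120642],
       [-0.99715853,  0.01020005, -0.07463793],
       [ 0.07451437, -0.01200057, -0.99714773]]), 't': array([0.00462337, 0.52065985, 1.12478525])}
side {'fx': 479.2254401163114, 'fy': 479.2254401163114, 'cx': 251.8107453783811, 'cy': 179.80580067738487, 'R': array([[-0.86696871, -0.49821454,  0.01214596],
       [-0.26240869,  0.43564   , -0.86102234],
       [ 0.42368258, -0.74966664, -0.50842207]]), 't': array([0.44145637, 0.20852682, 1.17811421])}
{'time': 0.1, 'q': array([-1.18201251e+00,  3.20216259e-01,  1.56554541e+00,  1.63096984e-05,
        1.25739366e+00, -2.00491042e-02]), 'joint_velocities': array([-0.0004822 , -0.00099026, -0.00223708, -0.00090097, -0.00088092,
       -0.00014906]), 'joint_efforts': array([-2.44527673e-04, -4.16408551e+01, -2.34704268e+01, -5.22649248e-05,
        4.89551603e-03, -5.01019684e-06]), 'eef_pos': array([ 0.22839257, -0.527201  ,  0.2094776 ]), 'ee_rot': array([[ 9.17587422e-01,  3.97533632e-01, -5.77997855e-04],
       [ 3.97534049e-01, -9.17586275e-01,  1.45194113e-03],
       [ 4.68325299e-05, -1.56205674e-03, -9.99998779e-01]]), 'wrist_force': array([ 0.10087165, -0.65789043,  0.82522631]), 'ft_torque': array([-0.00761153,  0.03436875,  0.00010439]), 'gripper_force': 0.0, 'width': 0.08542031532398978}
```

View pics/top0.png

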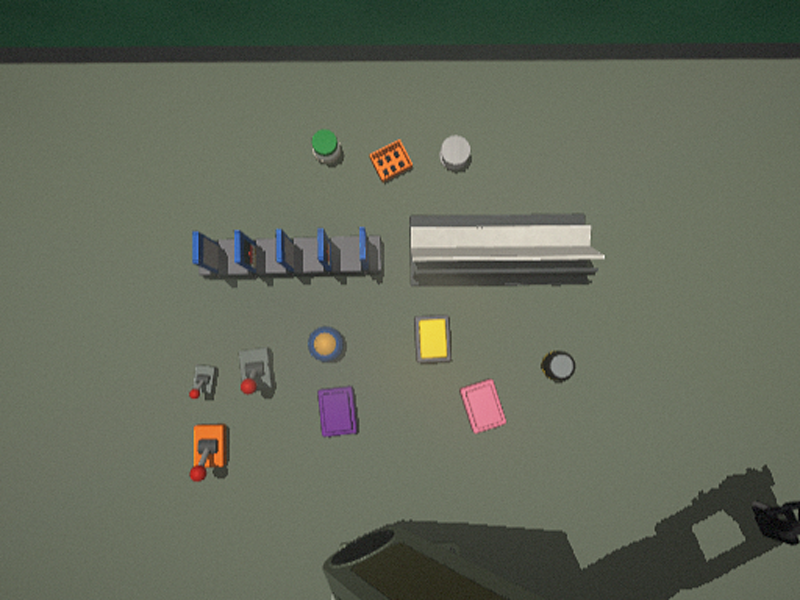

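View pics/side0.png

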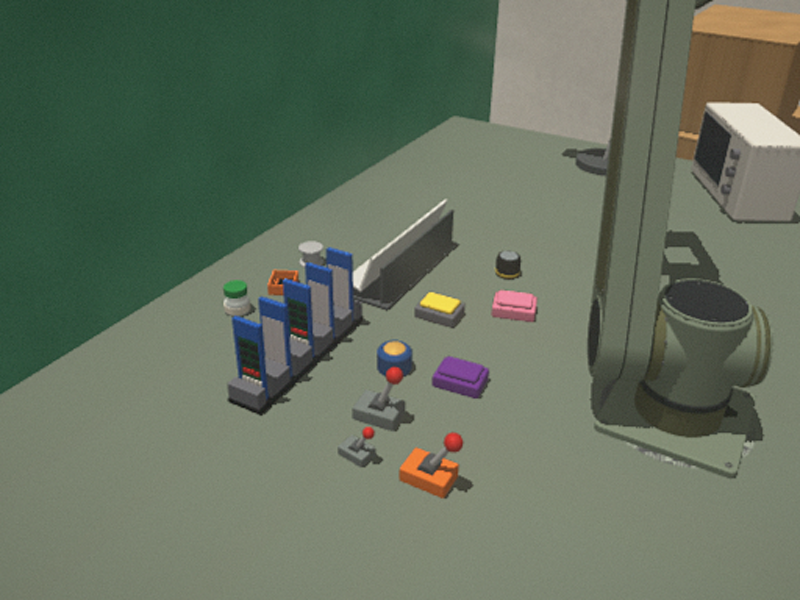

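Top view: five boards in the rack (blue, x-pixels 195–370, row ~250). The stand is at (410–605, 215–285). The big grey switch is at (253,370) with its tip towards −x, the yellow sponge tray at (433,340), the tip cleaner at (326,344) and the loupe at (560,366). In the side view, boards 1 and 3 from the near (+y) end show components towards +y, the other three show aluminium.

```bash
cat > h.py <<'E'
import numpy as np,cv2
from plant import *
def ray(n,uv,z):
    i=camera_info(n);uv=np.atleast_2d(uv).astype(float)
    d=np.c_[(uv[:,0]-i['cx'])/i['fx'],(uv[:,1]-i['cy'])/i['fy'],np.ones(len(uv))]@i['R']
    c=-i['R'].T@i['t'];return c+d*((z-c[2])/d[:,2])[:,None]
def proj(n,X):
    i=camera_info(n);p=np.atleast_2d(X)@i['R'].T+i['t'];return np.c_[p[:,0]/p[:,2]*i['fx']+i['cx'],p[:,1]/p[:,2]*i['fy']+i['cy']]
def hsv(im):return cv2.cvtColor(im,cv2.COLOR_RGB2HSV)
def blobs(m,amin=15):
    n,l,s,c=cv2.connectedComponentsWithStats(m.astype(np.uint8));return [(s[k],c[k],l==k) for k in range(1,n) if s[k][4]>=amin]
def pic(n,name,r=None,k=None):
    im=camera(n)
    if r is None:r=(0,0,512,384)
    c=im[r[1]:r[3],r[0]:r[2],::-1];k=k or min(800/c.shape[1],600/c.shape[0])
    cv2.imwrite('pics/'+name,cv2.resize(c,None,fx=k,fy=k,interpolation=cv2.INTER_CUBIC));return im
E
python3 - <<'E'
from h import *
im=pic('top','t1.png',(115,125,395,195));h=hsv(im)
pic('side','s1.png',(140,120,300,268),4)
def show(nm,m,z,n='top',a=15):
    for s,c,_ in blobs(m,a):print(nm,s,c.round(1),ray(n,c,z)[0].round(4))
H,S,V=h[...,0].astype(int),h[...,1].astype(int),h[...,2].astype(int)
show('blue',(H>100)&(H<125)&(S>130)&(V>60),.15)
show('yellow',(H>22)&(H<33)&(S>150)&(V>90),.033)
show('brass',(H>10)&(H<24)&(S>90)&(V>110),.046,a=40)
show('red',((H<5)|(H>174))&(S>150)&(V>80),.083,a=20)
show('greencap',(H>50)&(H<75)&(S>120)&(V>80)&(np.arange(384)[:,None]>60),.055)
d=(V<45)&(np.arange(384)[:,None]<300)&(np.arange(384)[:,None]>45);show('dark',d,.0,a=30)
s=camera('side');h=hsv(s);H,S,V=[h[...,k].astype(int) for k in range(3)]
show('sblue',(H>100)&(H<125)&(S>130)&(V>60),.15,'side')
show('sred',((H<5)|(H>174))&(S>150)&(V>80),.083,'side',a=20)
E
```

```text
blue [177 147   4  21  71] [178.2 157.7] [0.5901 0.1802 0.15  ]
blue [203 147   4  20  63] [204.9 156.3] [0.593  0.1163 0.15  ]
blue [230 146   4  20  64] [231.5 154.9] [0.5957 0.0525 0.15  ]
blue [123 148   4  21  82] [124.5 158. ] [0.5907 0.3085 0.15  ]
blue [150 148   4  21  82] [151.5 157.8] [0.5907 0.244  0.15  ]
yellow [268 204  18  25 409] [276.7 216.4] [ 0.4486 -0.0617  0.033 ]
brass [236  89  28  27 340] [249.8 101.6] [0.7557 0.0066 0.046 ]
brass [201 213  14  14 149] [207.4 219.7] [0.4418 0.1209 0.046 ]
brass [124 272  19  28 333] [133.4 283.2] [0.2801 0.3124 0.046 ]
red [154 243  10   9  69] [158.4 247. ] [0.3745 0.2405 0.083 ]
red [121 249   7   6  31] [123.9 251.6] [0.364  0.3268 0.083 ]
red [122 298  10  10  79] [126.3 302.6] [0.2381 0.3196 0.083 ]
greencap [200  83  16  16 190] [207.1  90.6] [0.7837 0.1199 0.055 ]
dark [156 154   4  15  41] [157.6 160.5] [0.6059 0.2618 0.    ]
dark [348 227   8  15  46] [350.3 234.8] [ 0.3965 -0.2639  0.    ]
sblue [209 159  17  39 179] [217.9 168.3] [0.5649 0.0876 0.15  ]
sblue [196 168  17  41 209] [205.1 178.1] [0.5646 0.1481 0.15  ]
sblue [166 179  34  55 525] [184.1 197. ] [0.5564 0.248  0.15  ]
sblue [149 202  22  49 359] [160.  218.3] [0.5494 0.3469 0.15  ]
sblue [242 220  21  11  81] [250.6 226.9] [0.3587 0.2709 0.15  ]
sred [186 210  10   5  25] [190.8 211.6] [0.5671 0.2121 0.083 ]
sred [156 235  10   6  30] [160.6 237.5] [0.564  0.3357 0.083 ]
sred [247 235  11  11  85] [251.9 239.6] [0.3763 0.2329 0.083 ]
sred [232 273   7   8  39] [235.2 276.4] [0.3437 0.3604 0.083 ]
sred [285 277  11  12 107] [289.9 282.6] [0.2359 0.3185 0.083 ]
```

View pics/t1.png

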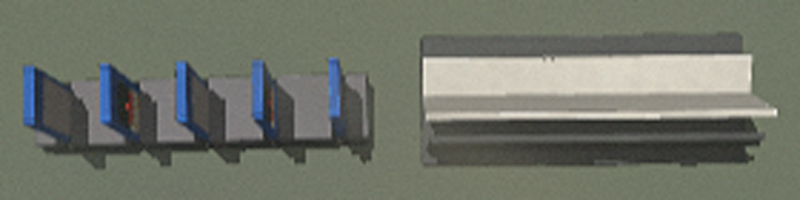

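View pics/s1.png

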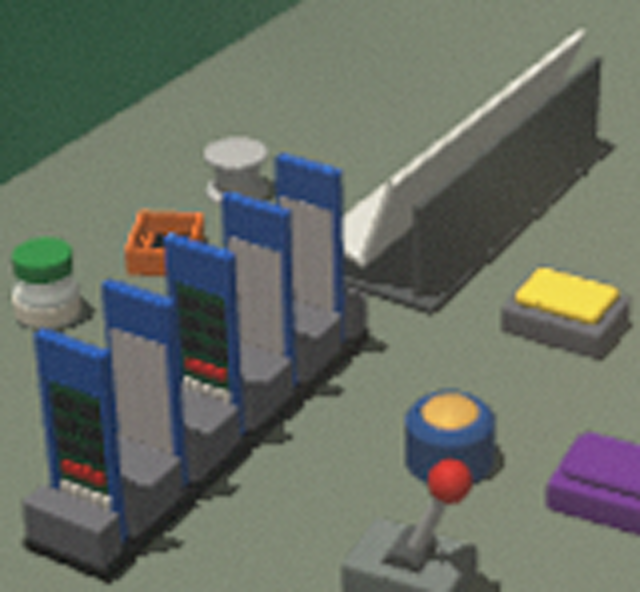

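Run:
```python
from h import *
im=np.mean([camera('top').astype(float) for _ in range(4)],0);g=im.mean(2)
cs=[268,285,300,320,340,360,375]
for r in range(134,186):print(r,[int(g[r,c-3:c+4].mean()) for c in cs])
for r in (150,160,163,166):print('row',r,[int(v) for v in g[r,258:270]],[int(v) for v in g[r,372:392]])
h=hsv(im.astype(np.uint8));H,S,V=[h[...,k].astype(int) for k in range(3)]
m=(H>100)&(H<125)&(S>130)&(V>60)
for s,c,l in blobs(m):
    if s[1]<180:
        p=np.argwhere(l);w=V[l]*1.;print(s,[(r,p[p[:,0]==r,1].tolist()) for r in (s[1]+3,s[1]+10,s[1]+17)])
```

```text
134 [113, 114, 113, 113, 112, 112, 111]
135 [113, 113, 113, 114, 113, 112, 112]
136 [115, 114, 114, 114, 106, 106, 107]
137 [96, 102, 103, 108, 96, 96, 102]
138 [91, 94, 94, 97, 91, 92, 102]
139 [97, 95, 94, 92, 92, 91, 102]
140 [96, 96, 96, 94, 93, 93, 103]
141 [97, 98, 97, 94, 93, 92, 102]
142 [98, 96, 95, 92, 90, 89, 101]
143 [95, 94, 92, 87, 84, 83, 97]
144 [93, 95, 91, 124, 159, 170, 177]
145 [184, 172, 173, 187, 204, 208, 203]
146 [211, 206, 208, 209, 209, 206, 191]
147 [201, 202, 205, 206, 207, 206, 188]
148 [201, 201, 203, 205, 206, 205, 186]
149 [201, 201, 202, 204, 207, 205, 187]
150 [201, 201, 202, 204, 208, 203, 189]
151 [200, 201, 202, 203, 207, 204, 190]
152 [199, 200, 202, 204, 205, 204, 190]
153 [198, 200, 201, 204, 205, 203, 186]
154 [198, 200, 202, 204, 204, 202, 184]
155 [199, 200, 203, 205, 205, 202, 184]
156 [199, 201, 204, 209, 207, 204, 186]
157 [201, 204, 187, 188, 185, 177, 159]
158 [169, 167, 151, 150, 149, 144, 137]
159 [138, 135, 135, 135, 138, 138, 140]
160 [140, 138, 137, 137, 139, 141, 141]
161 [139, 138, 138, 139, 141, 141, 140]
162 [138, 139, 138, 141
[... 1462 characters left out ...]
 115, 117, 108, 110, 108, 110, 110]
[177 147   4  21  71] [(np.int32(150), [177, 178, 179]), (np.int32(157), [177, 178, 179]), (np.int32(164), [177, 178, 179, 180])]
[203 147   4  20  62] [(np.int32(150), [204, 205, 206]), (np.int32(157), [204, 205, 206]), (np.int32(164), [204, 205, 206])]
[230 146   4  20  63] [(np.int32(149), [230, 231, 232, 233]), (np.int32(156), [230, 231, 232]), (np.int32(163), [231, 232, 233])]
[123 148   4  21  82] [(np.int32(151), [123, 124, 125, 126]), (np.int32(158), [123, 124, 125, 126]), (np.int32(165), [123, 124, 125, 126])]
[150 148   4  21  82] [(np.int32(151), [150, 151, 152, 153]), (np.int32(158), [150, 151, 152, 153]), (np.int32(165), [150, 151, 152, 153])]
```

Run:
```python
from h import *
a=.35
for nm,z,off,r in (('outer',.042,.0329,(144.7,143.85)),('crease',.03,0,(157.95,157.15)),('topfront',.1052,-.0274,(163.75,163.0))):
    P=ray('top',[(268,r[0]),(360,r[1])],z);print(nm,P.round(4).tolist(),'x0',(P[:,0]-off).round(4))
# ends, plate top at z .1
print('ends', ray('top',[(261.9,150),(377.6,150)],.037)[:,1],ray('top',[(262.2,164),(386.5,164)],.105)[:,1])
print('base', ray('top',[(268,136.7),(360,136.4)],.0)[:,0],ray('top',[(268,183),(360,182)],.0)[:,0])
im=camera('top');h=hsv(im);H,S,V=[h[...,k].astype(int) for k in range(3)]
m=(H>22)&(H<33)&(S>150)&(V>90)
l=blobs(m)[0][2];r=cv2.minAreaRect(np.argwhere(l)[:,::-1].astype(np.float32));print(r);b=cv2.boxPoints(r);print(ray('top',b,.033).round(4))
# blue pot
m=(H>95)&(H<125)&(S>70);[print('pot',s,c,ray('top',c,.046)) for s,c,_ in blobs(m,60) if s[1]>190]
# grey switch & loupe outline
cv2.imwrite('pics/sw.png',cv2.resize(np.hstack([im[205:265,140:210],im[205:265,320:390]])[:,:,::-1],None,fx=5.6,fy=5.6,interpolation=cv2.INTER_CUBIC))
# red tip triangulation
i1,i2=camera_info('top'),camera_info('side')
P=[np.c_[i['R'],i['t']] for i in (i1,i2)];P=[np.array([[i['fx'],0,i['cx']],[0,i['fy'],i['cy']],[0,0,1]])@p for i,p in zip((i1,i2),P)]
X=cv2.triangulatePoints(P[0],P[1],np.array([[158.4],[247.]]),np.array([[251.9],[239.6]]));print('tip',(X[:3]/X[3]).ravel())
```

```text
outer [[0.6395, -0.0407, 0.042], [0.6396, -0.2867, 0.042]] x0 [0.6066 0.6067]
crease [[0.6057, -0.0408, 0.03], [0.6055, -0.2889, 0.03]] x0 [0.6057 0.6055]
topfront [[0.5797, -0.037, 0.1052], [0.5794, -0.2683, 0.1052]] x0 [0.6071 0.6068]
ends [-0.02440098 -0.33492554] [-0.02245603 -0.3351634 ]
base [0.66954117 0.66813475] [0.54078401 0.54100277]
((276.5, 216.0), (24.0, 17.0), 90.0)
[[ 0.4817 -0.0389  0.033 ]
 [ 0.4812 -0.0842  0.033 ]
 [ 0.4176 -0.0831  0.033 ]
 [ 0.4182 -0.0381  0.033 ]]
pot [197 209  22  22 158] [206.67721519 219.12658228] [[0.44328714 0.12277062 0.046     ]]
tip [0.3737773  0.23902659 0.08806201]
```

View pics/sw.png

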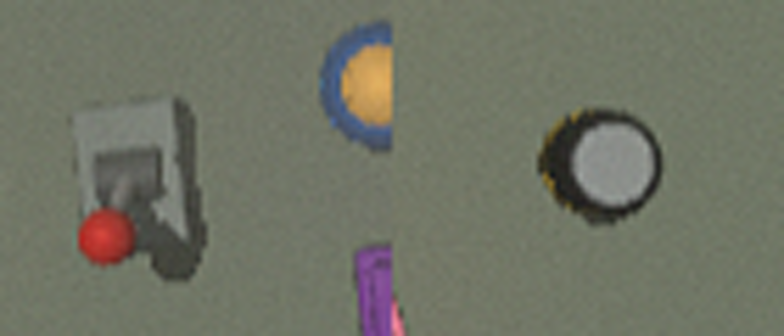

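servo_tool([
  {"dx": 0.944,"dy": -0.645,"dz": -0.2,"twist": 0.272},
  {"dx": 0.944,"dy": -0.645,"dz": -0.2,"twist": 0.272},
  {"dx": 0.944,"dy": -0.645,"dz": -0.2,"twist": 0.272},
  {"dx": 0.944,"dy": -0.645,"dz": -0.2,"twist": 0.272},
  {"dx": 0.944,"dy": -0.645,"dz": -0.2,"twist": 0.272},
  {"dx": 0.944,"dy": -0.645,"dz": -0.2,"twist": 0.272},
  {"dx": 0.944,"dy": -0.645,"dz": -0.2,"twist": 0.272},
  {"dx": 0.944,"dy": -0.645,"dz": -0.2,"twist": 0.272},
  {"dx": 0.944,"dy": -0.645,"dz": -0.2,"twist": 0.272},
  {"dx": 0.944,"dy": -0.645,"dz": -0.2,"twist": 0.272},
  {"dx": 0.944,"dy": -0.645,"dz": -0.2,"twist": 0.272},
  {"dx": 0.944,"dy": -0.645,"dz": -0.2,"twist": 0.272},
], claw=0.35)

```text
time: 1.5
eef_pos: [0.411, -0.238, 0.27]
ee_rot: [[1.0, 0.001, -0.001], [0.001, -1.0, -0.001], [-0.001, 0.0, -1.0]]
wrist_force: [0.6, 0.3, -0.3]
width: 0.0298
gripper_force: 0.0
```

servo_tool([
  {"dx": 0.613,"dy": -0.968},
  {"dx": 0.613,"dy": -0.968},
  {"dx": 0.613,"dy": -0.968},
  {"dx": 0.613,"dy": -0.968},
  {"dx": 0.613,"dy": -0.968},
  {"dx": 0.613,"dy": -0.968},
  {"dx": 0.613,"dy": -0.968},
  {"dx": 0.613,"dy": -0.968},
  {"dx": 0.613,"dy": -0.968},
  {"dx": 0.613,"dy": -0.968},
  {"dx": 0.613,"dy": -0.968,"dz": 0.3},
  {"dx": 0.613,"dy": -0.968,"dz": 0.3},
  {"dx": 0.613,"dy": -0.968,"dz": 0.3},
  {"dx": 0.613,"dy": -0.968,"dz": 0.3},
  {"dx": 0.613,"dy": -0.968,"dz": 0.4},
  {"dx": 0.613,"dy": -0.968,"dz": 0.45},
  {"dx": 0.613,"dy": -0.968,"dz": 0.513},
  {"dx": 0.613,"dy": -0.968,"dz": 0.513},
])

```text
invalid input at $.series[0]: expected keys dx, dy, dz, twist
```

Run:
```python
from h import *
a=pic('side','a.png',(150,110,330,250),4.4)
```

```text
(no output)
```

View pics/a.png

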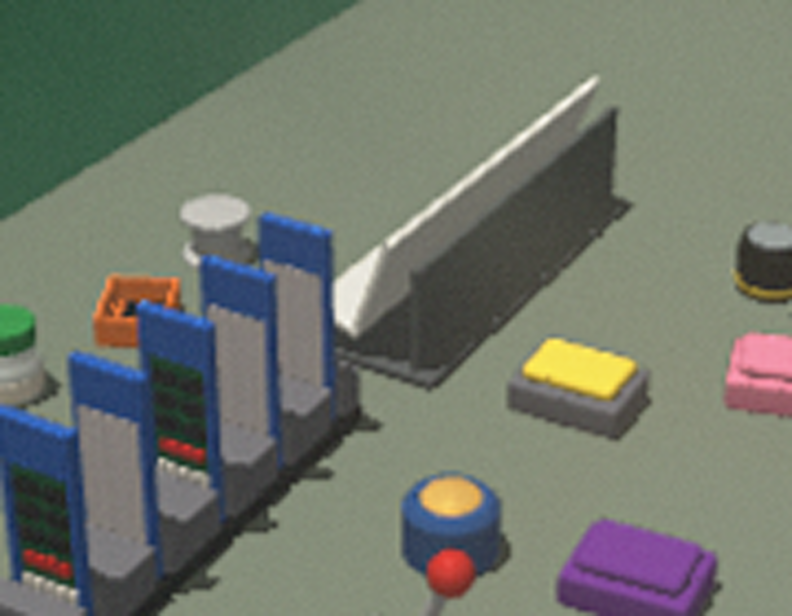

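The call was refused because every row needs all four keys, so the scene in this picture is unchanged. Resending.

servo_tool([
  {"dx": 0.613,"dy": -0.968,"dz": 0,"twist": 0},
  {"dx": 0.613,"dy": -0.968,"dz": 0,"twist": 0},
  {"dx": 0.613,"dy": -0.968,"dz": 0,"twist": 0},
  {"dx": 0.613,"dy": -0.968,"dz": 0,"twist": 0},
  {"dx": 0.613,"dy": -0.968,"dz": 0,"twist": 0},
  {"dx": 0.613,"dy": -0.968,"dz": 0,"twist": 0},
  {"dx": 0.613,"dy": -0.968,"dz": 0,"twist": 0},
  {"dx": 0.613,"dy": -0.968,"dz": 0,"twist": 0},
  {"dx": 0.613,"dy": -0.968,"dz": 0,"twist": 0},
  {"dx": 0.613,"dy": -0.968,"dz": 0,"twist": 0},
  {"dx": 0.613,"dy": -0.968,"dz": 0.3,"twist": 0},
  {"dx": 0.613,"dy": -0.968,"dz": 0.3,"twist": 0},
  {"dx": 0.613,"dy": -0.968,"dz": 0.3,"twist": 0},
  {"dx": 0.613,"dy": -0.968,"dz": 0.4,"twist": 0},
  {"dx": 0.613,"dy": -0.968,"dz": 0.45,"twist": 0},
  {"dx": 0.613,"dy": -0.968,"dz": 0.51,"twist": 0},
  {"dx": 0.613,"dy": -0.968,"dz": 0.51,"twist": 0},
])

```text
time: 2.97
eef_pos: [0.593, 0.0509, 0.1151]
ee_rot: [[1.0, -0.001, -0.006], [-0.001, -1.0, -0.001], [-0.006, 0.001, -1.0]]
wrist_force: [-0.3, -0.5, 0.0]
width: 0.03
gripper_force: 0.0
```

Run:
```python
from h import *
a=camera('top')[110:190,115:275,::-1];b=camera('side')[120:200,170:330,::-1]
cv2.imwrite('pics/b.png',cv2.resize(np.vstack([a,b]),None,fx=3.7,fy=3.7,interpolation=cv2.INTER_CUBIC))
```

```text
(no output)
```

View pics/b.png

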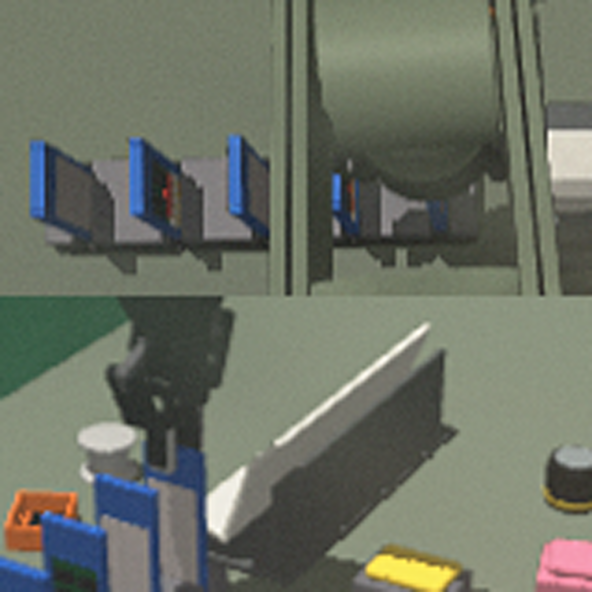

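servo_tool([
  {"dx": 0,"dy": 0,"dz": 0,"twist": 0},
  {"dx": 0,"dy": 0,"dz": 0,"twist": 0},
  {"dx": 0,"dy": 0,"dz": 0,"twist": 0},
  {"dx": 0,"dy": 0,"dz": 0,"twist": 0},
  {"dx": 0,"dy": 0,"dz": -0.1,"twist": 0},
  {"dx": 0,"dy": 0,"dz": -0.2,"twist": 0},
  {"dx": 0,"dy": 0,"dz": -0.57,"twist": 0},
  {"dx": 0,"dy": 0,"dz": -0.57,"twist": 0},
  {"dx": 0,"dy": 0,"dz": -0.57,"twist": 0},
  {"dx": 0,"dy": 0.1,"dz": -0.57,"twist": -0.08},
  {"dx": 0,"dy": 0.2,"dz": -0.57,"twist": -0.16},
  {"dx": 0,"dy": 0.3,"dz": -0.57,"twist": -0.25},
  {"dx": 0,"dy": 0.4,"dz": -0.57,"twist": -0.33},
  {"dx": 0,"dy": 0.5,"dz": -0.57,"twist": -0.41},
  {"dx": 0,"dy": 0.6,"dz": -0.57,"twist": -0.5},
  {"dx": 0,"dy": 0.7,"dz": -0.57,"twist": -0.58},
  {"dx": 0,"dy": 0.8,"dz": -0.57,"twist": -0.66},
  {"dx": 0,"dy": 0.9,"dz": -0.57,"twist": -0.74},
  {"dx": 0,"dy": 0.9,"dz": -0.57,"twist": -0.82},
  {"dx": 0,"dy": 0.9,"dz": -0.57,"twist": -0.82},
], claw=0)

```text
time: 4.73
eef_pos: [0.5949, -0.2184, 0.2876]
ee_rot: [[0.334, 0.943, -0.001], [0.943, -0.334, 0.001], [0.0, -0.001, -1.0]]
wrist_force: [0.1, 0.4, -1.4]
width: 0.0066
gripper_force: 59.9
```

servo_tool([
  {"dx": -0.244,"dy": 0.157,"dz": 0,"twist": -0.227},
  {"dx": -0.244,"dy": 0.157,"dz": 0,"twist": -0.227},
  {"dx": -0.244,"dy": 0.157,"dz": 0,"twist": -0.227},
  {"dx": -0.244,"dy": 0.157,"dz": 0.1,"twist": -0.227},
  {"dx": -0.244,"dy": 0.157,"dz": 0.2,"twist": -0.227},
  {"dx": -0.244,"dy": 0.157,"dz": 0.3,"twist": -0.227},
  {"dx": -0.244,"dy": 0.157,"dz": 0.4,"twist": -0.227},
  {"dx": -0.244,"dy": 0.157,"dz": 0.459,"twist": -0.227},
  {"dx": -0.244,"dy": 0.157,"dz": 0.459,"twist": -0.227},
  {"dx": -0.244,"dy": 0.157,"dz": 0.459,"twist": -0.227},
])

```text
time: 5.57
eef_pos: [0.6152, -0.3006, 0.15]
ee_rot: [[0.0, 1.0, -0.002], [1.0, -0.0, 0.001], [0.001, -0.002, -1.0]]
wrist_force: [0.9, 0.2, -1.2]
width: 0.0066
gripper_force: 59.9
```

Run:
```python
from h import *
print(get_state()['wrist_force'])
a=camera('top')[130:190,255:415,::-1];b=camera('side')[80:180,170:330,::-1]
cv2.imwrite('pics/c.png',cv2.resize(np.vstack([a,b]),None,fx=3.7,fy=3.7,interpolation=cv2.INTER_CUBIC))
```

```text
[ 0.88631302  0.23606625 -1.17101265]
```

View pics/c.png

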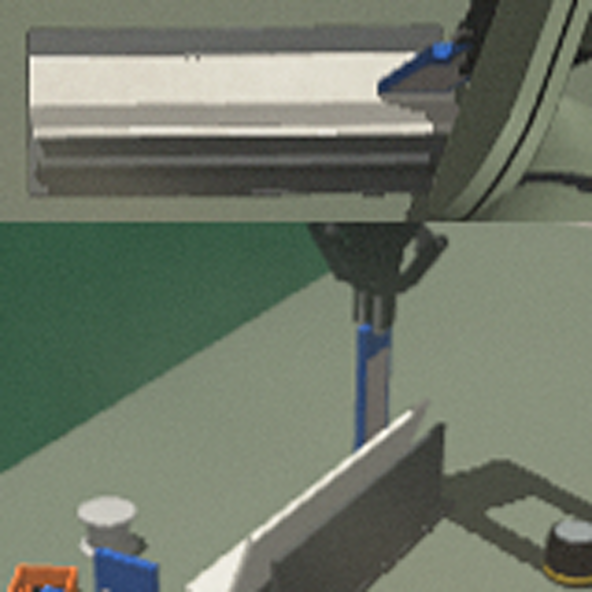

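servo_tool([
  {"dx": 0,"dy": 0,"dz": 0.02,"twist": 0},
  {"dx": 0,"dy": 0,"dz": 0.03,"twist": 0},
  {"dx": 0,"dy": 0,"dz": 0.035,"twist": 0},
  {"dx": 0,"dy": 0,"dz": 0.038,"twist": 0},
  {"dx": 0,"dy": 0,"dz": 0.038,"twist": 0},
])

```text
time: 6.08
eef_pos: [0.6179, -0.3027, 0.145]
ee_rot: [[-0.0, 1.0, 0.009], [1.0, 0.0, -0.004], [-0.004, 0.009, -1.0]]
wrist_force: [-0.4, 1.7, 13.9]
width: 0.0069
gripper_force: 61.9
```

Run:
```python
from h import *
s=get_state();print({k:np.round(s[k],4).tolist() for k in('eef_pos','wrist_force','ft_torque','ee_rot')})
for n in('top','side'):
    im=camera(n);h=hsv(im);H,S,V=[h[...,k].astype(int) for k in range(3)]
    m=(H>100)&(H<125)&(S>130)&(V>50)
    for st,c,l in blobs(m,8):
        if (n=='top' and c[0]>250) or (n=='side' and c[1]<150): print(n,st,c)
x,y,z=.6179,-.3027,.145
for n in('top','side'):print(n,proj(n,[[x-.0045,y-.025,.04],[x-.0045,y+.025,.04],[x-.0045,y+.025,.18],[x+.0045,y+.025,.18],[x+.0045,y+.025,.04]]).round(1).tolist())
pic('side','d.png',(240,90,320,150),10)
```

```text
{'eef_pos': [0.6179, -0.3027, 0.145], 'wrist_force': [-0.4383, 1.6745, 13.9132], 'ft_torque': [0.2638, 0.2791, 0.0086], 'ee_rot': [[-0.0, 1.0, 0.0091], [1.0, 0.0001, -0.0043], [-0.0043, 0.0091, -0.9999]]}
top [358 141  22  13  55] [369.65454545 145.4       ]
side [267 109   3  31  40] [267.325 121.375]
top [[375.4, 153.5], [356.7, 153.7], [371.9, 144.2], [371.8, 140.4], [356.6, 150.4]]
side [[273.0, 142.5], [266.1, 148.0], [267.3, 109.4], [264.8, 108.8], [263.8, 147.4]]
```

View pics/d.png

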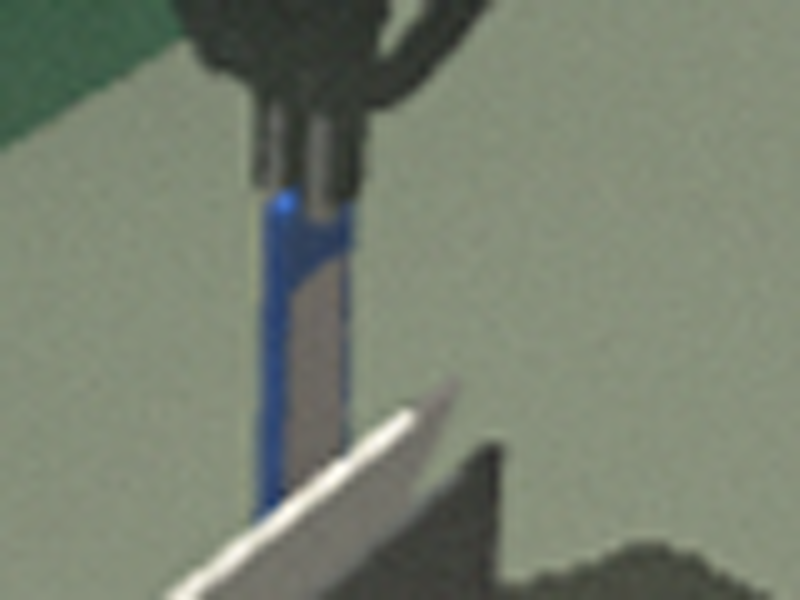

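servo_tool([
  {"dx": 0,"dy": 0,"dz": -0.015,"twist": 0},
  {"dx": 0,"dy": -0.01,"dz": -0.015,"twist": 0},
  {"dx": 0,"dy": -0.02,"dz": -0.013,"twist": 0},
  {"dx": 0,"dy": -0.03,"dz": -0.01,"twist": 0},
  {"dx": 0,"dy": -0.03,"dz": -0.01,"twist": 0},
])

```text
time: 6.65
eef_pos: [0.6062, -0.3018, 0.1421]
ee_rot: [[0.0, 1.0, 0.001], [1.0, -0.0, -0.0], [-0.0, 0.001, -1.0]]
wrist_force: [1.4, -0.1, 0.1]
width: 0.0069
gripper_force: 60.2
```

servo_tool([
  {"dx": 0,"dy": 0,"dz": 0.005,"twist": 0},
  {"dx": 0,"dy": -0.01,"dz": 0.005,"twist": 0},
  {"dx": 0,"dy": -0.01,"dz": 0.005,"twist": 0},
  {"dx": 0,"dy": -0.01,"dz": 0.005,"twist": 0},
])

```text
time: 6.98
eef_pos: [0.6047, -0.302, 0.1419]
ee_rot: [[-0.0, 1.0, 0.004], [1.0, 0.0, -0.001], [-0.001, 0.004, -1.0]]
wrist_force: [2.2, -0.4, 5.3]
width: 0.0072
gripper_force: 60.9
```

servo_tool([
  {"dx": 0,"dy": 0,"dz": 0,"twist": 0},
  {"dx": 0,"dy": 0,"dz": 0,"twist": 0},
  {"dx": 0,"dy": -0.015,"dz": 0,"twist": 0},
  {"dx": 0,"dy": -0.03,"dz": 0,"twist": 0},
  {"dx": 0,"dy": -0.045,"dz": 0,"twist": 0},
  {"dx": 0,"dy": -0.06,"dz": 0,"twist": 0},
  {"dx": 0,"dy": -0.075,"dz": 0,"twist": 0},
  {"dx": 0,"dy": -0.09,"dz": 0,"twist": 0},
  {"dx": 0,"dy": -0.105,"dz": 0,"twist": 0},
  {"dx": 0,"dy": -0.12,"dz": 0,"twist": 0},
  {"dx": 0,"dy": -0.135,"dz": 0,"twist": 0},
  {"dx": 0,"dy": -0.135,"dz": 0,"twist": 0},
], claw=0.35)

```text
time: 7.98
eef_pos: [0.562, -0.3017, 0.1408]
ee_rot: [[-0.0, 1.0, -0.0], [1.0, 0.0, 0.0], [0.0, -0.0, -1.0]]
wrist_force: [-0.5, 0.7, 0.3]
width: 0.0296
gripper_force: 0.0
```

Run:
```python
from h import *
a=camera('top')[130:190,255:415,::-1];b=camera('side')[80:180,190:350,::-1]
cv2.imwrite('pics/e.png',cv2.resize(np.vstack([a,b]),None,fx=3.7,fy=3.7,interpolation=cv2.INTER_CUBIC))
```

```text
(no output)
```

View pics/e.png

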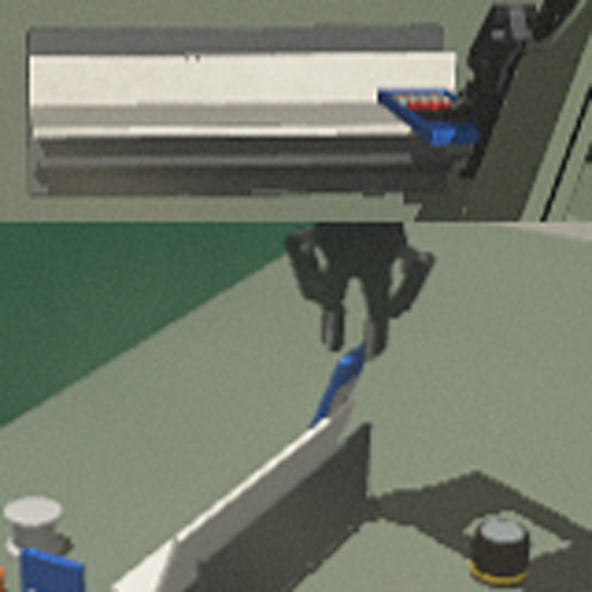

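servo_tool([
  {"dx": 0,"dy": 0,"dz": -0.13,"twist": 0},
  {"dx": 0,"dy": 0,"dz": -0.26,"twist": 0},
  {"dx": 0,"dy": 0,"dz": -0.43,"twist": 0.08},
  {"dx": 0,"dy": 0.108,"dz": -0.43,"twist": 0.16},
  {"dx": 0.1,"dy": 0.108,"dz": -0.43,"twist": 0.25},
  {"dx": 0.2,"dy": 0.108,"dz": -0.43,"twist": 0.33},
  {"dx": 0.3,"dy": 0.108,"dz": -0.43,"twist": 0.41},
  {"dx": 0.4,"dy": 0.108,"dz": -0.43,"twist": 0.5},
  {"dx": 0.5,"dy": 0.108,"dz": -0.43,"twist": 0.58},
  {"dx": 0.6,"dy": 0.108,"dz": -0.43,"twist": 0.66},
  {"dx": 0.7,"dy": 0.108,"dz": -0.43,"twist": 0.74},
  {"dx": 0.8,"dy": 0.108,"dz": -0.43,"twist": 0.82},
  {"dx": 0.9,"dy": 0.108,"dz": -0.43,"twist": 0.9},
  {"dx": 0.9,"dy": 0.108,"dz": -0.43,"twist": 1.0},
  {"dx": 0.9,"dy": 0.108,"dz": -0.43,"twist": 1.0},
])

```text
time: 9.33
eef_pos: [0.5954, -0.0299, 0.2697]
ee_rot: [[0.997, 0.071, 0.0], [0.071, -0.997, -0.0], [0.0, 0.0, -1.0]]
wrist_force: [0.7, -0.0, 0.3]
width: 0.0298
gripper_force: 0.0
```

servo_tool([
  {"dx": 0.035,"dy": -0.492,"dz": 0,"twist": 0.047},
  {"dx": 0.035,"dy": -0.492,"dz": 0,"twist": 0.047},
  {"dx": 0.035,"dy": -0.492,"dz": 0,"twist": 0.047},
  {"dx": 0.035,"dy": -0.492,"dz": 0,"twist": 0.047},
  {"dx": 0.035,"dy": -0.492,"dz": 0,"twist": 0.047},
  {"dx": 0.035,"dy": -0.492,"dz": 0.1,"twist": 0.047},
  {"dx": 0.035,"dy": -0.492,"dz": 0.2,"twist": 0.047},
  {"dx": 0.035,"dy": -0.492,"dz": 0.2,"twist": 0.047},
])

```text
time: 10.0
eef_pos: [0.5919, 0.1145, 0.2037]
ee_rot: [[1.0, 0.002, -0.011], [0.002, -1.0, -0.003], [-0.011, 0.003, -1.0]]
wrist_force: [-0.3, -1.2, -1.1]
width: 0.0297
gripper_force: 0.0
```

servo_tool([
  {"dx": 0,"dy": 0,"dz": 0.1,"twist": 0},
  {"dx": 0,"dy": 0,"dz": 0.2,"twist": 0},
  {"dx": 0,"dy": 0,"dz": 0.27,"twist": 0},
  {"dx": 0,"dy": 0,"dz": 0.313,"twist": 0},
  {"dx": 0,"dy": 0,"dz": 0.313,"twist": 0},
])

```text
time: 10.42
eef_pos: [0.5941, 0.1148, 0.1137]
ee_rot: [[1.0, 0.001, -0.005], [0.001, -1.0, -0.001], [-0.005, 0.001, -1.0]]
wrist_force: [-0.5, -1.1, 0.3]
width: 0.0297
gripper_force: 0.0
```

servo_tool([
  {"dx": 0,"dy": 0,"dz": 0,"twist": 0},
  {"dx": 0,"dy": 0,"dz": 0,"twist": 0},
  {"dx": 0,"dy": 0,"dz": 0,"twist": 0},
  {"dx": 0,"dy": 0,"dz": 0,"twist": 0},
  {"dx": 0,"dy": 0,"dz": -0.1,"twist": 0},
  {"dx": 0,"dy": 0,"dz": -0.2,"twist": 0},
  {"dx": 0,"dy": 0,"dz": -0.57,"twist": 0},
  {"dx": 0,"dy": 0,"dz": -0.57,"twist": 0},
  {"dx": 0,"dy": 0,"dz": -0.57,"twist": 0},
  {"dx": 0,"dy": 0.1,"dz": -0.57,"twist": -0.08},
  {"dx": 0,"dy": 0.2,"dz": -0.57,"twist": -0.16},
  {"dx": 0,"dy": 0.3,"dz": -0.57,"twist": -0.25},
  {"dx": 0,"dy": 0.4,"dz": -0.57,"twist": -0.33},
  {"dx": 0,"dy": 0.5,"dz": -0.57,"twist": -0.41},
  {"dx": 0,"dy": 0.6,"dz": -0.57,"twist": -0.5},
  {"dx": 0,"dy": 0.7,"dz": -0.57,"twist": -0.58},
  {"dx": 0,"dy": 0.8,"dz": -0.57,"twist": -0.66},
  {"dx": 0,"dy": 0.9,"dz": -0.57,"twist": -0.74},
  {"dx": 0,"dy": 0.9,"dz": -0.57,"twist": -0.82},
  {"dx": 0,"dy": 0.9,"dz": -0.57,"twist": -0.82},
], claw=0)

```text
time: 12.08
eef_pos: [0.595, -0.1553, 0.2869]
ee_rot: [[0.334, 0.943, -0.0], [0.943, -0.334, 0.0], [0.0, -0.0, -1.0]]
wrist_force: [-0.2, 0.2, -1.3]
width: 0.0072
gripper_force: 60.3
```

servo_tool([
  {"dx": -0.256,"dy": 0.133,"dz": 0,"twist": -0.227},
  {"dx": -0.256,"dy": 0.133,"dz": 0,"twist": -0.227},
  {"dx": -0.256,"dy": 0.133,"dz": 0,"twist": -0.227},
  {"dx": -0.256,"dy": 0.133,"dz": 0.1,"twist": -0.227},
  {"dx": -0.256,"dy": 0.133,"dz": 0.2,"twist": -0.227},
  {"dx": -0.256,"dy": 0.133,"dz": 0.3,"twist": -0.227},
  {"dx": -0.256,"dy": 0.133,"dz": 0.4,"twist": -0.227},
  {"dx": -0.256,"dy": 0.133,"dz": 0.45,"twist": -0.227},
  {"dx": -0.256,"dy": 0.133,"dz": 0.45,"twist": -0.227},
  {"dx": -0.256,"dy": 0.133,"dz": 0.45,"twist": -0.227},
])

```text
time: 12.92
eef_pos: [0.6074, -0.2385, 0.1518]
ee_rot: [[0.0, 1.0, -0.001], [1.0, -0.0, 0.0], [0.0, -0.001, -1.0]]
wrist_force: [1.5, -0.3, -0.7]
width: 0.0072
gripper_force: 60.3
```

servo_tool([
  {"dx": 0,"dy": 0,"dz": 0.02,"twist": 0},
  {"dx": 0,"dy": 0,"dz": 0.033,"twist": 0},
  {"dx": 0,"dy": -0.005,"dz": 0.038,"twist": 0},
  {"dx": 0,"dy": -0.01,"dz": 0.04,"twist": 0},
  {"dx": 0,"dy": -0.01,"dz": 0.04,"twist": 0},
])

```text
time: 13.33
eef_pos: [0.6053, -0.2396, 0.1408]
ee_rot: [[-0.0, 1.0, 0.003], [1.0, 0.0, -0.001], [-0.001, 0.003, -1.0]]
wrist_force: [2.4, 0.4, -0.1]
width: 0.0068
gripper_force: 60.4
```

servo_tool([
  {"dx": 0,"dy": 0,"dz": 0,"twist": 0},
  {"dx": 0,"dy": 0,"dz": 0,"twist": 0},
  {"dx": 0,"dy": -0.015,"dz": 0,"twist": 0},
  {"dx": 0,"dy": -0.03,"dz": 0,"twist": 0},
  {"dx": 0,"dy": -0.045,"dz": 0,"twist": 0},
  {"dx": 0,"dy": -0.06,"dz": 0,"twist": 0},
  {"dx": 0,"dy": -0.075,"dz": 0,"twist": 0},
  {"dx": 0,"dy": -0.09,"dz": 0,"twist": 0},
  {"dx": 0,"dy": -0.105,"dz": 0,"twist": 0},
  {"dx": 0,"dy": -0.12,"dz": 0,"twist": 0},
  {"dx": 0,"dy": -0.14,"dz": 0,"twist": 0},
  {"dx": 0,"dy": -0.14,"dz": 0,"twist": 0},
], claw=0.35)

```text
time: 14.33
eef_pos: [0.5611, -0.2394, 0.1398]
ee_rot: [[-0.0, 1.0, -0.001], [1.0, 0.0, 0.0], [0.0, -0.001, -1.0]]
wrist_force: [-0.2, -0.3, 0.1]
width: 0.0298
gripper_force: 0.0
```

servo_tool([
  {"dx": 0,"dy": 0,"dz": -0.13,"twist": 0},
  {"dx": 0,"dy": 0,"dz": -0.26,"twist": 0},
  {"dx": 0,"dy": 0,"dz": -0.43,"twist": -0.08},
  {"dx": 0,"dy": 0.103,"dz": -0.43,"twist": -0.16},
  {"dx": 0.1,"dy": 0.103,"dz": -0.43,"twist": -0.25},
  {"dx": 0.2,"dy": 0.103,"dz": -0.43,"twist": -0.33},
  {"dx": 0.3,"dy": 0.103,"dz": -0.43,"twist": -0.41},
  {"dx": 0.4,"dy": 0.103,"dz": -0.43,"twist": -0.5},
  {"dx": 0.5,"dy": 0.103,"dz": -0.43,"twist": -0.58},
  {"dx": 0.6,"dy": 0.103,"dz": -0.43,"twist": -0.66},
  {"dx": 0.7,"dy": 0.103,"dz": -0.43,"twist": -0.74},
  {"dx": 0.8,"dy": 0.103,"dz": -0.43,"twist": -0.82},
  {"dx": 0.9,"dy": 0.103,"dz": -0.43,"twist": -0.9},
  {"dx": 0.9,"dy": 0.103,"dz": -0.43,"twist": -1.0},
  {"dx": 0.9,"dy": 0.103,"dz": -0.43,"twist": -1.0},
  {"dx": 0.9,"dy": 0.103,"dz": -0.43,"twist": -1.0},
])

```text
time: 15.67
eef_pos: [0.5931, 0.0314, 0.2687]
ee_rot: [[-0.998, 0.069, 0.0], [0.069, 0.998, -0.0], [-0.0, -0.0, -1.0]]
wrist_force: [-0.3, -0.2, -0.2]
width: 0.0301
gripper_force: 0.0
```

servo_tool([
  {"dx": 0.035,"dy": 0.497,"dz": 0,"twist": -0.047},
  {"dx": 0.035,"dy": 0.497,"dz": 0,"twist": -0.047},
  {"dx": 0.035,"dy": 0.497,"dz": 0,"twist": -0.047},
  {"dx": 0.035,"dy": 0.497,"dz": 0,"twist": -0.047},
  {"dx": 0.035,"dy": 0.497,"dz": 0,"twist": -0.047},
  {"dx": 0.035,"dy": 0.497,"dz": 0.1,"twist": -0.047},
  {"dx": 0.035,"dy": 0.497,"dz": 0.2,"twist": -0.047},
  {"dx": 0.035,"dy": 0.497,"dz": 0.2,"twist": -0.047},
])

```text
time: 16.33
eef_pos: [0.5897, 0.1783, 0.2028]
ee_rot: [[-1.0, 0.001, -0.011], [0.001, 1.0, -0.004], [0.011, -0.004, -1.0]]
wrist_force: [-1.1, -0.6, -1.9]
width: 0.0297
gripper_force: 0.0
```

servo_tool([
  {"dx": 0,"dy": 0,"dz": 0.1,"twist": 0},
  {"dx": 0,"dy": 0,"dz": 0.2,"twist": 0},
  {"dx": 0,"dy": 0,"dz": 0.27,"twist": 0},
  {"dx": 0,"dy": 0,"dz": 0.31,"twist": 0},
  {"dx": 0,"dy": 0,"dz": 0.31,"twist": 0},
])

```text
time: 16.75
eef_pos: [0.592, 0.1787, 0.1138]
ee_rot: [[-1.0, 0.001, -0.005], [0.001, 1.0, -0.002], [0.005, -0.002, -1.0]]
wrist_force: [0.9, 0.2, -0.8]
width: 0.0302
gripper_force: 0.0
```

servo_tool([
  {"dx": 0,"dy": 0,"dz": 0,"twist": 0},
  {"dx": 0,"dy": 0,"dz": 0,"twist": 0},
  {"dx": 0,"dy": 0,"dz": 0,"twist": 0},
  {"dx": 0,"dy": 0,"dz": 0,"twist": 0},
  {"dx": 0,"dy": 0,"dz": -0.1,"twist": 0},
  {"dx": 0,"dy": 0,"dz": -0.2,"twist": 0},
  {"dx": 0,"dy": 0,"dz": -0.57,"twist": 0},
  {"dx": 0,"dy": 0,"dz": -0.57,"twist": 0},
  {"dx": 0,"dy": 0,"dz": -0.57,"twist": 0},
  {"dx": 0,"dy": -0.1,"dz": -0.57,"twist": 0.08},
  {"dx": 0,"dy": -0.2,"dz": -0.57,"twist": 0.16},
  {"dx": 0,"dy": -0.3,"dz": -0.57,"twist": 0.25},
  {"dx": 0,"dy": -0.4,"dz": -0.57,"twist": 0.33},
  {"dx": 0,"dy": -0.5,"dz": -0.57,"twist": 0.41},
  {"dx": 0,"dy": -0.6,"dz": -0.57,"twist": 0.5},
  {"dx": 0,"dy": -0.7,"dz": -0.57,"twist": 0.58},
  {"dx": 0,"dy": -0.8,"dz": -0.57,"twist": 0.66},
  {"dx": 0,"dy": -0.9,"dz": -0.57,"twist": 0.74},
  {"dx": 0,"dy": -0.9,"dz": -0.57,"twist": 0.82},
  {"dx": 0,"dy": -0.9,"dz": -0.57,"twist": 0.82},
], claw=0)

```text
time: 18.42
eef_pos: [0.5928, -0.0916, 0.2869]
ee_rot: [[-0.33, 0.944, 0.0], [0.944, 0.33, 0.0], [-0.0, 0.0, -1.0]]
wrist_force: [-0.1, -0.2, -2.0]
width: 0.0072
gripper_force: 60.3
```

servo_tool([
  {"dx": -0.286,"dy": -0.05,"dz": 0,"twist": 0.224},
  {"dx": -0.286,"dy": -0.05,"dz": 0,"twist": 0.224},
  {"dx": -0.286,"dy": -0.05,"dz": 0,"twist": 0.224},
  {"dx": -0.286,"dy": -0.05,"dz": 0.1,"twist": 0.224},
  {"dx": -0.286,"dy": -0.05,"dz": 0.2,"twist": 0.224},
  {"dx": -0.286,"dy": -0.05,"dz": 0.3,"twist": 0.224},
  {"dx": -0.286,"dy": -0.05,"dz": 0.4,"twist": 0.224},
  {"dx": -0.286,"dy": -0.05,"dz": 0.45,"twist": 0.224},
  {"dx": -0.286,"dy": -0.05,"dz": 0.45,"twist": 0.224},
  {"dx": -0.286,"dy": -0.05,"dz": 0.45,"twist": 0.224},
])

```text
time: 19.25
eef_pos: [0.6077, -0.175, 0.1516]
ee_rot: [[-0.008, 1.0, -0.001], [1.0, 0.008, 0.0], [0.0, -0.001, -1.0]]
wrist_force: [0.9, 0.1, -0.4]
width: 0.0068
gripper_force: 60.3
```

servo_tool([
  {"dx": 0,"dy": 0,"dz": 0.02,"twist": 0},
  {"dx": 0,"dy": 0,"dz": 0.033,"twist": 0},
  {"dx": 0,"dy": -0.005,"dz": 0.038,"twist": 0},
  {"dx": 0,"dy": -0.01,"dz": 0.041,"twist": 0},
  {"dx": 0,"dy": -0.01,"dz": 0.041,"twist": 0},
])

```text
time: 19.67
eef_pos: [0.6055, -0.1759, 0.1405]
ee_rot: [[-0.005, 1.0, 0.003], [1.0, 0.005, -0.0], [-0.0, 0.003, -1.0]]
wrist_force: [1.6, 0.4, -0.4]
width: 0.0072
gripper_force: 60.4
```

servo_tool([
  {"dx": 0,"dy": 0,"dz": 0,"twist": 0},
  {"dx": 0,"dy": 0,"dz": 0,"twist": 0},
  {"dx": 0,"dy": -0.015,"dz": 0,"twist": 0},
  {"dx": 0,"dy": -0.03,"dz": 0,"twist": 0},
  {"dx": 0,"dy": -0.045,"dz": 0,"twist": 0},
  {"dx": 0,"dy": -0.06,"dz": 0,"twist": 0},
  {"dx": 0,"dy": -0.075,"dz": 0,"twist": 0},
  {"dx": 0,"dy": -0.09,"dz": 0,"twist": 0},
  {"dx": 0,"dy": -0.105,"dz": 0,"twist": 0},
  {"dx": 0,"dy": -0.12,"dz": 0,"twist": 0},
  {"dx": 0,"dy": -0.14,"dz": 0,"twist": 0},
  {"dx": 0,"dy": -0.14,"dz": 0,"twist": 0},
], claw=0.35)

```text
time: 20.67
eef_pos: [0.5615, -0.176, 0.1395]
ee_rot: [[-0.005, 1.0, -0.001], [1.0, 0.005, 0.0], [0.0, -0.001, -1.0]]
wrist_force: [-1.0, -0.5, -0.6]
width: 0.0298
gripper_force: 0.0
```

servo_tool([
  {"dx": 0,"dy": 0,"dz": -0.13,"twist": 0},
  {"dx": 0,"dy": 0,"dz": -0.26,"twist": 0},
  {"dx": 0,"dy": 0,"dz": -0.43,"twist": 0.08},
  {"dx": 0,"dy": 0.1,"dz": -0.43,"twist": 0.16},
  {"dx": 0.1,"dy": 0.1,"dz": -0.43,"twist": 0.25},
  {"dx": 0.2,"dy": 0.1,"dz": -0.43,"twist": 0.33},
  {"dx": 0.3,"dy": 0.1,"dz": -0.43,"twist": 0.41},
  {"dx": 0.4,"dy": 0.1,"dz": -0.43,"twist": 0.5},
  {"dx": 0.5,"dy": 0.1,"dz": -0.43,"twist": 0.58},
  {"dx": 0.6,"dy": 0.1,"dz": -0.43,"twist": 0.66},
  {"dx": 0.7,"dy": 0.1,"dz": -0.43,"twist": 0.74},
  {"dx": 0.8,"dy": 0.1,"dz": -0.43,"twist": 0.82},
  {"dx": 0.9,"dy": 0.1,"dz": -0.43,"twist": 0.9},
  {"dx": 1.0,"dy": 0.1,"dz": -0.43,"twist": 1.0},
  {"dx": 1.0,"dy": 0.1,"dz": -0.43,"twist": 1.0},
  {"dx": 1.0,"dy": 0.1,"dz": -0.43,"twist": 1.0},
])

```text
time: 22.0
eef_pos: [0.5911, 0.1258, 0.2682]
ee_rot: [[0.997, 0.078, 0.0], [0.078, -0.997, -0.0], [0.0, 0.0, -1.0]]
wrist_force: [-0.4, 0.4, 0.5]
width: 0.0296
gripper_force: 0.0
```

servo_tool([
  {"dx": 0.029,"dy": -0.394,"dz": 0,"twist": 0.052},
  {"dx": 0.029,"dy": -0.394,"dz": 0,"twist": 0.052},
  {"dx": 0.029,"dy": -0.394,"dz": 0,"twist": 0.052},
  {"dx": 0.029,"dy": -0.394,"dz": 0,"twist": 0.052},
  {"dx": 0.029,"dy": -0.394,"dz": 0,"twist": 0.052},
  {"dx": 0.029,"dy": -0.394,"dz": 0.1,"twist": 0.052},
  {"dx": 0.029,"dy": -0.394,"dz": 0.2,"twist": 0.052},
  {"dx": 0.029,"dy": -0.394,"dz": 0.2,"twist": 0.052},
  {"dx": 0.029,"dy": -0.394,"dz": 0.3,"twist": 0.052},
  {"dx": 0.029,"dy": -0.394,"dz": 0.4,"twist": 0.052},
  {"dx": 0.029,"dy": -0.394,"dz": 0.46,"twist": 0.052},
  {"dx": 0.029,"dy": -0.394,"dz": 0.508,"twist": 0.052},
  {"dx": 0.029,"dy": -0.394,"dz": 0.508,"twist": 0.052},
])

```text
time: 23.08
eef_pos: [0.5899, 0.2404, 0.114]
ee_rot: [[1.0, -0.004, -0.005], [-0.004, -1.0, -0.002], [-0.005, 0.002, -1.0]]
wrist_force: [-0.4, 0.5, 0.4]
width: 0.0303
gripper_force: 0.0
```

servo_tool([
  {"dx": 0,"dy": 0,"dz": 0,"twist": 0},
  {"dx": 0,"dy": 0,"dz": 0,"twist": 0},
  {"dx": 0,"dy": 0,"dz": 0,"twist": 0},
  {"dx": 0,"dy": 0,"dz": 0,"twist": 0},
  {"dx": 0,"dy": 0,"dz": -0.1,"twist": 0},
  {"dx": 0,"dy": 0,"dz": -0.2,"twist": 0},
  {"dx": 0,"dy": 0,"dz": -0.57,"twist": 0},
  {"dx": 0,"dy": 0,"dz": -0.57,"twist": 0},
  {"dx": 0,"dy": 0,"dz": -0.57,"twist": 0},
  {"dx": 0,"dy": 0.1,"dz": -0.57,"twist": -0.08},
  {"dx": 0,"dy": 0.2,"dz": -0.57,"twist": -0.16},
  {"dx": 0,"dy": 0.3,"dz": -0.57,"twist": -0.25},
  {"dx": 0,"dy": 0.4,"dz": -0.57,"twist": -0.33},
  {"dx": 0,"dy": 0.5,"dz": -0.57,"twist": -0.41},
  {"dx": 0,"dy": 0.6,"dz": -0.57,"twist": -0.5},
  {"dx": 0,"dy": 0.7,"dz": -0.57,"twist": -0.58},
  {"dx": 0,"dy": 0.8,"dz": -0.57,"twist": -0.66},
  {"dx": 0,"dy": 0.9,"dz": -0.57,"twist": -0.74},
  {"dx": 0,"dy": 0.9,"dz": -0.57,"twist": -0.82},
  {"dx": 0,"dy": 0.9,"dz": -0.57,"twist": -0.82},
], claw=0)

```text
time: 24.75
eef_pos: [0.5901, -0.029, 0.2874]
ee_rot: [[0.337, 0.941, 0.0], [0.941, -0.337, 0.0], [0.0, 0.0, -1.0]]
wrist_force: [0.8, 1.4, -1.0]
width: 0.0069
gripper_force: 60.1
```

servo_tool([
  {"dx": -0.249,"dy": 0.149,"dz": 0,"twist": -0.229},
  {"dx": -0.249,"dy": 0.149,"dz": 0,"twist": -0.229},
  {"dx": -0.249,"dy": 0.149,"dz": 0,"twist": -0.229},
  {"dx": -0.249,"dy": 0.149,"dz": 0.1,"twist": -0.229},
  {"dx": -0.249,"dy": 0.149,"dz": 0.2,"twist": -0.229},
  {"dx": -0.249,"dy": 0.149,"dz": 0.3,"twist": -0.229},
  {"dx": -0.249,"dy": 0.149,"dz": 0.4,"twist": -0.229},
  {"dx": -0.249,"dy": 0.149,"dz": 0.451,"twist": -0.229},
  {"dx": -0.249,"dy": 0.149,"dz": 0.451,"twist": -0.229},
  {"dx": -0.249,"dy": 0.149,"dz": 0.451,"twist": -0.229},
])

```text
time: 25.58
eef_pos: [0.6074, -0.1119, 0.1517]
ee_rot: [[0.0, 1.0, -0.001], [1.0, -0.0, 0.0], [0.0, -0.001, -1.0]]
wrist_force: [-0.1, -0.2, -0.9]
width: 0.0068
gripper_force: 60.1
```

servo_tool([
  {"dx": 0,"dy": 0,"dz": 0.02,"twist": 0},
  {"dx": 0,"dy": 0,"dz": 0.033,"twist": 0},
  {"dx": 0,"dy": -0.005,"dz": 0.038,"twist": 0},
  {"dx": 0,"dy": -0.01,"dz": 0.041,"twist": 0},
  {"dx": 0,"dy": -0.01,"dz": 0.041,"twist": 0},
])

```text
time: 26.0
eef_pos: [0.6056, -0.1129, 0.1407]
ee_rot: [[-0.0, 1.0, 0.004], [1.0, 0.0, -0.0], [-0.0, 0.004, -1.0]]
wrist_force: [1.3, 0.1, 0.6]
width: 0.0072
gripper_force: 60.4
```

servo_tool([
  {"dx": 0,"dy": 0,"dz": 0,"twist": 0},
  {"dx": 0,"dy": 0,"dz": 0,"twist": 0},
  {"dx": 0,"dy": -0.015,"dz": 0,"twist": 0},
  {"dx": 0,"dy": -0.03,"dz": 0,"twist": 0},
  {"dx": 0,"dy": -0.045,"dz": 0,"twist": 0},
  {"dx": 0,"dy": -0.06,"dz": 0,"twist": 0},
  {"dx": 0,"dy": -0.075,"dz": 0,"twist": 0},
  {"dx": 0,"dy": -0.09,"dz": 0,"twist": 0},
  {"dx": 0,"dy": -0.105,"dz": 0,"twist": 0},
  {"dx": 0,"dy": -0.12,"dz": 0,"twist": 0},
  {"dx": 0,"dy": -0.14,"dz": 0,"twist": 0},
  {"dx": 0,"dy": -0.14,"dz": 0,"twist": 0},
], claw=0.35)

```text
time: 27.0
eef_pos: [0.5611, -0.1127, 0.1395]
ee_rot: [[-0.0, 1.0, -0.001], [1.0, 0.0, 0.0], [0.0, -0.001, -1.0]]
wrist_force: [-0.5, 0.2, -0.0]
width: 0.03
gripper_force: 0.0
```

servo_tool([
  {"dx": 0,"dy": 0,"dz": -0.13,"twist": 0},
  {"dx": 0,"dy": 0,"dz": -0.26,"twist": 0},
  {"dx": 0,"dy": 0,"dz": -0.43,"twist": -0.08},
  {"dx": 0,"dy": 0.095,"dz": -0.43,"twist": -0.16},
  {"dx": 0.1,"dy": 0.095,"dz": -0.43,"twist": -0.25},
  {"dx": 0.2,"dy": 0.095,"dz": -0.43,"twist": -0.33},
  {"dx": 0.3,"dy": 0.095,"dz": -0.43,"twist": -0.41},
  {"dx": 0.4,"dy": 0.095,"dz": -0.43,"twist": -0.5},
  {"dx": 0.5,"dy": 0.095,"dz": -0.43,"twist": -0.58},
  {"dx": 0.6,"dy": 0.095,"dz": -0.43,"twist": -0.66},
  {"dx": 0.7,"dy": 0.095,"dz": -0.43,"twist": -0.74},
  {"dx": 0.8,"dy": 0.095,"dz": -0.43,"twist": -0.82},
  {"dx": 0.9,"dy": 0.095,"dz": -0.43,"twist": -0.9},
  {"dx": 1.0,"dy": 0.095,"dz": -0.43,"twist": -1.0},
  {"dx": 1.0,"dy": 0.095,"dz": -0.43,"twist": -1.0},
  {"dx": 1.0,"dy": 0.095,"dz": -0.43,"twist": -1.0},
])

```text
time: 28.33
eef_pos: [0.5905, 0.1886, 0.2681]
ee_rot: [[-0.998, 0.068, -0.0], [0.068, 0.998, -0.0], [0.0, -0.0, -1.0]]
wrist_force: [0.3, -0.4, 0.5]
width: 0.0299
gripper_force: 0.0
```

servo_tool([
  {"dx": 0.032,"dy": 0.399,"dz": 0,"twist": -0.045},
  {"dx": 0.032,"dy": 0.399,"dz": 0,"twist": -0.045},
  {"dx": 0.032,"dy": 0.399,"dz": 0,"twist": -0.045},
  {"dx": 0.032,"dy": 0.399,"dz": 0,"twist": -0.045},
  {"dx": 0.032,"dy": 0.399,"dz": 0,"twist": -0.045},
  {"dx": 0.032,"dy": 0.399,"dz": 0.1,"twist": -0.045},
  {"dx": 0.032,"dy": 0.399,"dz": 0.2,"twist": -0.045},
  {"dx": 0.032,"dy": 0.399,"dz": 0.2,"twist": -0.045},
  {"dx": 0.032,"dy": 0.399,"dz": 0.3,"twist": -0.045},
  {"dx": 0.032,"dy": 0.399,"dz": 0.4,"twist": -0.045},
  {"dx": 0.032,"dy": 0.399,"dz": 0.46,"twist": -0.045},
  {"dx": 0.032,"dy": 0.399,"dz": 0.508,"twist": -0.045},
  {"dx": 0.032,"dy": 0.399,"dz": 0.508,"twist": -0.045},
])

```text
time: 29.42
eef_pos: [0.5886, 0.3048, 0.1139]
ee_rot: [[-1.0, 0.005, -0.005], [0.005, 1.0, -0.003], [0.005, -0.003, -1.0]]
wrist_force: [-0.6, 0.3, -0.4]
width: 0.0303
gripper_force: 0.0
```

servo_tool([
  {"dx": 0,"dy": 0,"dz": 0,"twist": 0},
  {"dx": 0,"dy": 0,"dz": 0,"twist": 0},
  {"dx": 0,"dy": 0,"dz": 0,"twist": 0},
  {"dx": 0,"dy": 0,"dz": 0,"twist": 0},
  {"dx": 0,"dy": 0,"dz": -0.1,"twist": 0},
  {"dx": 0,"dy": 0,"dz": -0.2,"twist": 0},
  {"dx": 0,"dy": 0,"dz": -0.57,"twist": 0},
  {"dx": 0,"dy": 0,"dz": -0.57,"twist": 0},
  {"dx": 0,"dy": 0,"dz": -0.57,"twist": 0},
  {"dx": 0,"dy": -0.1,"dz": -0.57,"twist": 0.08},
  {"dx": 0,"dy": -0.2,"dz": -0.57,"twist": 0.16},
  {"dx": 0,"dy": -0.3,"dz": -0.57,"twist": 0.25},
  {"dx": 0,"dy": -0.4,"dz": -0.57,"twist": 0.33},
  {"dx": 0,"dy": -0.5,"dz": -0.57,"twist": 0.41},
  {"dx": 0,"dy": -0.6,"dz": -0.57,"twist": 0.5},
  {"dx": 0,"dy": -0.7,"dz": -0.57,"twist": 0.58},
  {"dx": 0,"dy": -0.8,"dz": -0.57,"twist": 0.66},
  {"dx": 0,"dy": -0.9,"dz": -0.57,"twist": 0.74},
  {"dx": 0,"dy": -0.9,"dz": -0.57,"twist": 0.82},
  {"dx": 0,"dy": -0.9,"dz": -0.57,"twist": 0.82},
], claw=0)

```text
time: 31.08
eef_pos: [0.5885, 0.0357, 0.2876]
ee_rot: [[-0.327, 0.945, 0.001], [0.945, 0.327, 0.0], [-0.0, 0.001, -1.0]]
wrist_force: [-0.0, 1.0, -0.6]
width: 0.0071
gripper_force: 60.1
```

servo_tool([
  {"dx": -0.296,"dy": -0.037,"dz": 0,"twist": 0.222},
  {"dx": -0.296,"dy": -0.037,"dz": 0,"twist": 0.222},
  {"dx": -0.296,"dy": -0.037,"dz": 0,"twist": 0.222},
  {"dx": -0.296,"dy": -0.037,"dz": 0.1,"twist": 0.222},
  {"dx": -0.296,"dy": -0.037,"dz": 0.2,"twist": 0.222},
  {"dx": -0.296,"dy": -0.037,"dz": 0.3,"twist": 0.222},
  {"dx": -0.296,"dy": -0.037,"dz": 0.4,"twist": 0.222},
  {"dx": -0.296,"dy": -0.037,"dz": 0.452,"twist": 0.222},
  {"dx": -0.296,"dy": -0.037,"dz": 0.452,"twist": 0.222},
  {"dx": -0.296,"dy": -0.037,"dz": 0.452,"twist": 0.222},
])

```text
time: 31.92
eef_pos: [0.6077, -0.0493, 0.1513]
ee_rot: [[-0.008, 1.0, -0.001], [1.0, 0.008, 0.0], [0.0, -0.001, -1.0]]
wrist_force: [0.3, 0.5, -0.7]
width: 0.0072
gripper_force: 60.2
```

servo_tool([
  {"dx": 0,"dy": 0,"dz": 0.02,"twist": 0},
  {"dx": 0,"dy": 0,"dz": 0.033,"twist": 0},
  {"dx": 0,"dy": -0.005,"dz": 0.038,"twist": 0},
  {"dx": 0,"dy": -0.01,"dz": 0.041,"twist": 0},
  {"dx": 0,"dy": -0.01,"dz": 0.041,"twist": 0},
])

```text
time: 32.33
eef_pos: [0.6059, -0.0502, 0.141]
ee_rot: [[-0.005, 1.0, 0.004], [1.0, 0.005, -0.0], [-0.0, 0.004, -1.0]]
wrist_force: [-0.5, 0.6, 4.1]
width: 0.0068
gripper_force: 60.8
```

servo_tool([
  {"dx": 0,"dy": 0,"dz": 0,"twist": 0},
  {"dx": 0,"dy": 0,"dz": 0,"twist": 0},
  {"dx": 0,"dy": -0.015,"dz": 0,"twist": 0},
  {"dx": 0,"dy": -0.03,"dz": 0,"twist": 0},
  {"dx": 0,"dy": -0.045,"dz": 0,"twist": 0},
  {"dx": 0,"dy": -0.06,"dz": 0,"twist": 0},
  {"dx": 0,"dy": -0.075,"dz": 0,"twist": 0},
  {"dx": 0,"dy": -0.09,"dz": 0,"twist": 0},
  {"dx": 0,"dy": -0.105,"dz": 0,"twist": 0},
  {"dx": 0,"dy": -0.12,"dz": 0,"twist": 0},
  {"dx": 0,"dy": -0.14,"dz": 0,"twist": 0},
  {"dx": 0,"dy": -0.14,"dz": 0,"twist": 0},
], claw=0.35)

```text
time: 33.33
eef_pos: [0.5615, -0.0504, 0.1392]
ee_rot: [[-0.005, 1.0, -0.001], [1.0, 0.005, -0.0], [-0.0, -0.001, -1.0]]
wrist_force: [0.1, -0.5, -1.0]
width: 0.0296
gripper_force: 0.0
```

servo_tool([
  {"dx": 0,"dy": 0,"dz": -0.13,"twist": 0},
  {"dx": 0,"dy": 0,"dz": -0.26,"twist": 0},
  {"dx": 0,"dy": 0,"dz": -0.43,"twist": 0},
  {"dx": 0,"dy": -0.1,"dz": -0.43,"twist": 0},
  {"dx": 0,"dy": -0.7,"dz": -0.43,"twist": 0},
  {"dx": 0,"dy": -0.7,"dz": -0.43,"twist": 0},
  {"dx": 0,"dy": -0.7,"dz": -0.43,"twist": 0},
  {"dx": 0,"dy": -0.7,"dz": -0.43,"twist": 0},
  {"dx": 0,"dy": -0.7,"dz": -0.43,"twist": 0},
  {"dx": 0,"dy": -0.7,"dz": -0.43,"twist": 0},
])

```text
time: 34.17
eef_pos: [0.3498, -0.0513, 0.2686]
ee_rot: [[-0.004, 1.0, 0.001], [1.0, 0.004, -0.0], [-0.0, 0.001, -1.0]]
wrist_force: [0.2, -0.0, 0.6]
width: 0.03
gripper_force: 0.0
```

Run:
```python
from h import *
im=camera('top');s=camera('side')
a=im[125:255,235:395,::-1];b=s[70:200,190:350,::-1]
cv2.imwrite('pics/f.png',cv2.resize(np.hstack([a,b]),None,fx=2.5,fy=2.5,interpolation=cv2.INTER_CUBIC))
h=hsv(im);H,S,V=[h[...,k].astype(int) for k in range(3)]
m=(H>100)&(H<125)&(S>130)&(V>50)
for st,c,l in blobs(m,15): print(st,c.round(1),ray('top',c,.16)[0].round(3))
```

```text
[309 155  29  15 164] [324.9 164.8] [ 0.568 -0.17   0.16 ]
[335 155  57  15 349] [365.4 164.1] [ 0.569 -0.266  0.16 ]
[267 156  18  14  76] [277.1 166. ] [ 0.567 -0.056  0.16 ]
[287 156  26  14 148] [300.6 165.2] [ 0.568 -0.112  0.16 ]
```

View pics/f.png

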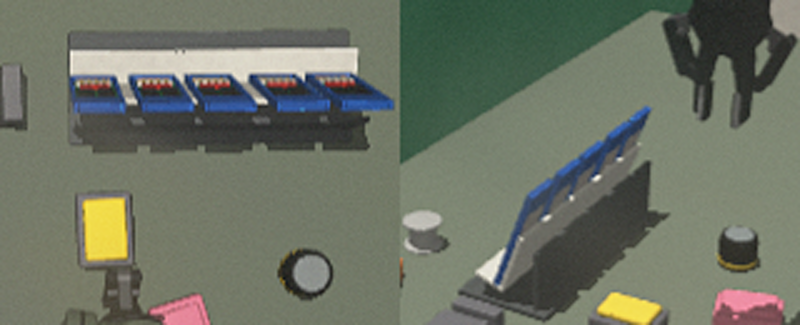

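All five boards lean side by side with their components outwards (crop row ~75–110, x 70–390). The loupe is at crop (305,273), apparently not yet moved.

Run:
```python
from h import *
im=camera('top');h=hsv(im);V=h[...,2].astype(int);S=h[...,1].astype(int)
x0,y0=335,215;c=im[y0:y0+40,x0:x0+45].astype(int)
dk=(c.max(2)<60)
hull=cv2.convexHull(np.argwhere(dk)[:,::-1].astype(np.int32));m=np.zeros(dk.shape,np.uint8);cv2.fillConvexPoly(m,hull,1)
L=(m>0)&(c.min(2)>105)&((c.max(2)-c.min(2))<28)
print(dk.sum(),m.sum())
for st,cc,l in blobs(L,20):print(st,cc+[x0,y0],ray('top',cc+[x0,y0],.042))
```

```text
123 334
[ 18  12  14  15 159] [359.1572327  233.69811321] [[ 0.40066304 -0.2773648   0.042     ]]
```

servo_tool([
  {"dx": -0.752,"dy": 0.173,"dz": 0,"twist": 0},
  {"dx": -0.752,"dy": 0.173,"dz": 0,"twist": 0},
  {"dx": -0.752,"dy": 0.173,"dz": 0,"twist": 0},
  {"dx": -0.752,"dy": 0.173,"dz": 0,"twist": 0},
  {"dx": -0.752,"dy": 0.173,"dz": 0,"twist": 0},
  {"dx": -0.752,"dy": 0.173,"dz": 0,"twist": 0},
  {"dx": -0.752,"dy": 0.173,"dz": 0.1,"twist": 0},
  {"dx": -0.752,"dy": 0.173,"dz": 0.2,"twist": 0},
  {"dx": -0.752,"dy": 0.173,"dz": 0.3,"twist": 0},
  {"dx": -0.752,"dy": 0.173,"dz": 0.4,"twist": 0},
  {"dx": -0.752,"dy": 0.173,"dz": 0.5,"twist": 0},
  {"dx": -0.752,"dy": 0.173,"dz": 0.55,"twist": 0},
  {"dx": -0.752,"dy": 0.173,"dz": 0.55,"twist": 0},
], claw=1)

```text
time: 35.4
eef_pos: [0.4049, -0.2758, 0.0987]
ee_rot: [[-0.005, 1.0, -0.007], [1.0, 0.005, 0.005], [0.005, -0.007, -1.0]]
wrist_force: [-0.4, -0.2, 1.1]
width: 0.0852
gripper_force: 0.0
```

Run:
```python
from h import *
a=camera('top')[190:280,280:400,::-1];b=camera('side')[110:200,260:380,::-1]
cv2.imwrite('pics/g.png',cv2.resize(np.hstack([a,b]),None,fx=3.3,fy=3.3,interpolation=cv2.INTER_CUBIC))
for n in('top','side'):print(proj(n,[[.4007,-.277,.042],[.4007,-.277,0]]))
```

```text
[[359.0185795  233.68558296]
 [355.02935262 233.25118134]]
[[324.45966509 163.10819382]
 [323.30521654 174.47835424]]
```

View pics/g.png

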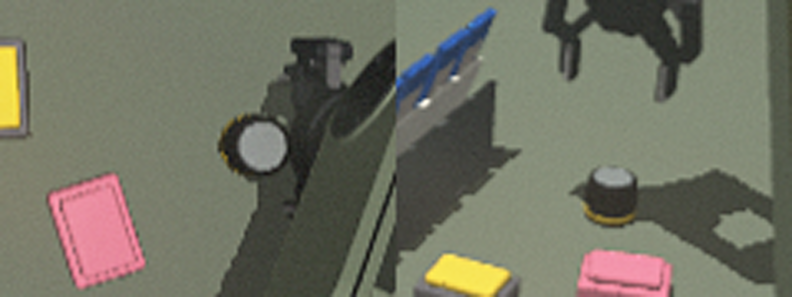

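servo_tool([
  {"dx": 0,"dy": 0,"dz": 0.1,"twist": 0},
  {"dx": 0,"dy": 0,"dz": 0.2,"twist": 0},
  {"dx": 0,"dy": 0,"dz": 0.27,"twist": 0},
  {"dx": 0,"dy": 0,"dz": 0.315,"twist": 0},
  {"dx": 0,"dy": 0,"dz": 0.315,"twist": 0},
])

```text
time: 35.92
eef_pos: [0.4059, -0.2768, 0.0074]
ee_rot: [[-0.005, 1.0, -0.002], [1.0, 0.005, 0.001], [0.001, -0.002, -1.0]]
wrist_force: [-0.3, -0.3, 1.3]
width: 0.0852
gripper_force: 0.0
```

servo_tool([
  {"dx": 0,"dy": 0,"dz": 0,"twist": 0},
  {"dx": 0,"dy": 0,"dz": 0,"twist": 0},
  {"dx": 0,"dy": 0,"dz": 0,"twist": 0},
  {"dx": 0,"dy": 0,"dz": 0,"twist": 0},
  {"dx": 0,"dy": 0,"dz": 0,"twist": 0},
], claw=0)

```text
time: 36.33
eef_pos: [0.4065, -0.2775, 0.0111]
ee_rot: [[-0.005, 1.0, 0.002], [1.0, 0.005, -0.002], [-0.002, 0.002, -1.0]]
wrist_force: [-3.6, 1.2, 13.2]
width: 0.0453
gripper_force: 59.3
```

servo_tool([
  {"dx": 0,"dy": 0,"dz": -0.1,"twist": 0},
  {"dx": 0,"dy": 0,"dz": -0.2,"twist": 0},
  {"dx": 0,"dy": 0,"dz": -0.4,"twist": 0},
  {"dx": 0,"dy": 0,"dz": -0.4,"twist": 0},
  {"dx": 0.1,"dy": 0.13,"dz": -0.4,"twist": 0},
  {"dx": 0.2,"dy": 0.13,"dz": -0.4,"twist": 0},
  {"dx": 0.3,"dy": 0.13,"dz": -0.4,"twist": 0},
  {"dx": 0.4,"dy": 0.13,"dz": -0.4,"twist": 0},
  {"dx": 0.5,"dy": 0.13,"dz": -0.4,"twist": 0},
  {"dx": 0.6,"dy": 0.13,"dz": -0.4,"twist": 0},
  {"dx": 0.7,"dy": 0.13,"dz": -0.4,"twist": 0},
  {"dx": 0.8,"dy": 0.13,"dz": -0.4,"twist": 0},
  {"dx": 0.9,"dy": 0.13,"dz": -0.4,"twist": 0},
  {"dx": 1.0,"dy": 0.13,"dz": -0.4,"twist": 0},
  {"dx": 1.0,"dy": 0.13,"dz": -0.4,"twist": 0},
  {"dx": 1.0,"dy": 0.13,"dz": -0.4,"twist": 0},
])

```text
time: 37.67
eef_pos: [0.4436, 0.0246, 0.1295]
ee_rot: [[-0.008, 1.0, 0.002], [1.0, 0.008, -0.0], [-0.0, 0.002, -1.0]]
wrist_force: [-0.3, -0.1, -0.8]
width: 0.0455
gripper_force: 61.5
```

servo_tool([
  {"dx": 0.018,"dy": 0.006,"dz": 0.1,"twist": 0},
  {"dx": 0.018,"dy": 0.006,"dz": 0.2,"twist": 0},
  {"dx": 0.018,"dy": 0.006,"dz": 0.3,"twist": 0},
  {"dx": 0.018,"dy": 0.006,"dz": 0.35,"twist": 0},
  {"dx": 0.018,"dy": 0.006,"dz": 0.38,"twist": 0},
  {"dx": 0.018,"dy": 0.006,"dz": 0.395,"twist": 0},
  {"dx": 0.018,"dy": 0.006,"dz": 0.395,"twist": 0},
])

```text
time: 38.25
eef_pos: [0.445, 0.0279, 0.0113]
ee_rot: [[-0.004, 1.0, -0.0], [1.0, 0.004, -0.0], [-0.0, -0.0, -1.0]]
wrist_force: [-0.3, 0.2, 0.7]
width: 0.045
gripper_force: 62.5
```

servo_tool([
  {"dx": 0,"dy": 0,"dz": 0,"twist": 0},
  {"dx": 0,"dy": 0,"dz": 0,"twist": 0},
  {"dx": 0,"dy": 0,"dz": 0,"twist": 0},
  {"dx": 0,"dy": 0,"dz": 0,"twist": 0},
  {"dx": 0,"dy": 0,"dz": -0.05,"twist": 0},
  {"dx": 0,"dy": 0,"dz": -0.15,"twist": 0},
  {"dx": 0,"dy": 0,"dz": -0.25,"twist": 0},
  {"dx": 0,"dy": 0,"dz": -0.35,"twist": 0},
  {"dx": 0,"dy": 0,"dz": -0.5,"twist": 0},
  {"dx": 0,"dy": 0,"dz": -0.6,"twist": 0},
], claw=1)

```text
time: 39.08
eef_pos: [0.4452, 0.0288, 0.1928]
ee_rot: [[-0.005, 1.0, 0.002], [1.0, 0.005, -0.0], [-0.0, 0.002, -1.0]]
wrist_force: [1.2, -0.1, -0.1]
width: 0.0855
gripper_force: 0.0
```

servo_tool([
  {"dx": 0.35,"dy": -0.35,"dz": 0,"twist": 0},
  {"dx": 0.35,"dy": -0.35,"dz": 0,"twist": 0},
  {"dx": 0.35,"dy": -0.35,"dz": 0,"twist": 0},
  {"dx": 0.35,"dy": -0.35,"dz": 0,"twist": 0},
  {"dx": 0.35,"dy": -0.35,"dz": 0,"twist": 0},
  {"dx": 0.35,"dy": -0.35,"dz": 0,"twist": 0},
], claw=0)

```text
time: 39.58
eef_pos: [0.3391, 0.1338, 0.1904]
ee_rot: [[-0.008, 1.0, 0.001], [1.0, 0.008, -0.0], [-0.0, 0.001, -1.0]]
wrist_force: [-0.4, -0.3, -0.3]
width: 0.0126
gripper_force: 0.0
```

Run:
```python
from h import *
im=camera('top');s=camera('side')
a=im[195:285,120:290,::-1];b=s[150:300,190:360,::-1]
cv2.imwrite('pics/i.png',cv2.resize(np.vstack([a,b]),None,fx=2.5,fy=2.5,interpolation=cv2.INTER_CUBIC))
```

```text
(no output)
```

View pics/i.png

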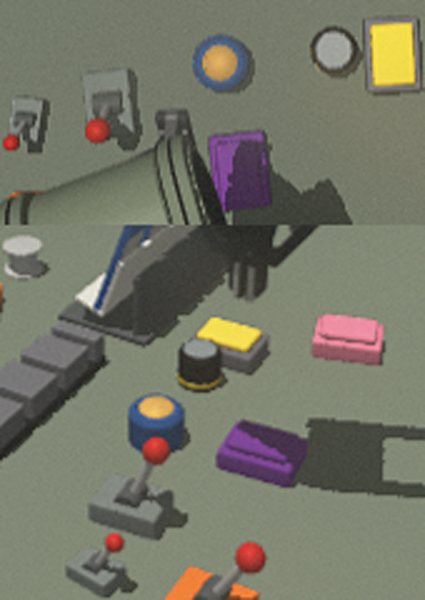

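The loupe has been knocked towards the sponge tray: it is at crop (334,50), where it should be midway. I'll measure it and put it back.

Run:
```python
from h import *
im=camera('top')
x0,y0=238,200;c=im[y0:y0+32,x0:x0+27].astype(int)
dk=(c.max(2)<60)
hull=cv2.convexHull(np.argwhere(dk)[:,::-1].astype(np.int32));m=np.zeros(dk.shape,np.uint8);cv2.fillConvexPoly(m,hull,1)
L=(m>0)&(c.min(2)>105)&((c.max(2)-c.min(2))<28)
for st,cc,l in blobs(L,20):print(st,cc+[x0,y0],ray('top',cc+[x0,y0],.042))
h=hsv(im);H,S,V=[h[...,k].astype(int) for k in range(3)]
for st,cc,l in blobs((H>22)&(H<33)&(S>150)&(V>90),100):print(cc,ray('top',cc,.033))
```

```text
[ 9  8 14  8 66] [253.87878788 210.95454545] [[ 0.46342408 -0.00106831  0.042     ]]
[276.73349633 216.38630807] [[ 0.44859225 -0.06168123  0.033     ]]
```

servo_tool([
  {"dx": -0.445,"dy": 0.383,"dz": 0,"twist": 0},
  {"dx": -0.445,"dy": 0.383,"dz": 0,"twist": 0},
  {"dx": -0.445,"dy": 0.383,"dz": 0,"twist": 0},
  {"dx": -0.445,"dy": 0.383,"dz": 0,"twist": 0},
  {"dx": -0.445,"dy": 0.383,"dz": 0,"twist": 0},
  {"dx": -0.445,"dy": 0.383,"dz": 0,"twist": 0},
  {"dx": -0.445,"dy": 0.383,"dz": 0,"twist": 0},
  {"dx": -0.445,"dy": 0.383,"dz": 0.1,"twist": 0},
  {"dx": -0.445,"dy": 0.383,"dz": 0.2,"twist": 0},
  {"dx": -0.445,"dy": 0.383,"dz": 0.3,"twist": 0},
  {"dx": -0.445,"dy": 0.383,"dz": 0.4,"twist": 0},
  {"dx": -0.445,"dy": 0.383,"dz": 0.5,"twist": 0},
  {"dx": -0.445,"dy": 0.383,"dz": 0.55,"twist": 0},
  {"dx": -0.445,"dy": 0.383,"dz": 0.597,"twist": 0},
  {"dx": -0.445,"dy": 0.383,"dz": 0.597,"twist": 0},
], claw=1)

```text
time: 40.98
eef_pos: [0.4519, 0.0015, 0.0089]
ee_rot: [[-0.006, 1.0, -0.006], [1.0, 0.006, 0.0], [0.0, -0.006, -1.0]]
wrist_force: [1.1, 0.5, 0.0]
width: 0.0852
gripper_force: 0.0
```

servo_tool([
  {"dx": 0,"dy": 0,"dz": 0,"twist": 0},
  {"dx": 0,"dy": 0,"dz": 0,"twist": 0},
  {"dx": 0,"dy": 0,"dz": 0,"twist": 0},
  {"dx": 0,"dy": 0,"dz": 0,"twist": 0},
  {"dx": 0,"dy": 0,"dz": 0,"twist": 0},
], claw=0)

```text
time: 41.4
eef_pos: [0.4551, 0.0006, 0.0128]
ee_rot: [[-0.005, 1.0, 0.001], [1.0, 0.005, 0.0], [0.0, 0.001, -1.0]]
wrist_force: [-2.4, 0.3, 11.0]
width: 0.0439
gripper_force: 56.8
```

servo_tool([
  {"dx": 0,"dy": 0,"dz": -0.05,"twist": 0},
  {"dx": 0,"dy": 0,"dz": -0.07,"twist": 0},
  {"dx": 0.05,"dy": -0.015,"dz": -0.07,"twist": 0},
  {"dx": 0.103,"dy": -0.03,"dz": -0.07,"twist": 0},
  {"dx": 0.103,"dy": -0.03,"dz": -0.07,"twist": 0},
  {"dx": 0.103,"dy": -0.03,"dz": -0.04,"twist": 0},
  {"dx": 0.103,"dy": -0.03,"dz": -0.01,"twist": 0},
  {"dx": 0.103,"dy": -0.03,"dz": 0.0,"twist": 0},
  {"dx": 0.103,"dy": -0.03,"dz": 0.0,"twist": 0},
])

```text
time: 42.15
eef_pos: [0.447, 0.031, 0.0127]
ee_rot: [[-0.004, 1.0, 0.001], [1.0, 0.004, 0.0], [0.0, 0.001, -1.0]]
wrist_force: [-4.7, 1.8, 26.1]
width: 0.0437
gripper_force: 64.0
```

servo_tool([
  {"dx": 0,"dy": 0,"dz": 0,"twist": 0},
  {"dx": 0,"dy": 0,"dz": 0,"twist": 0},
  {"dx": 0,"dy": 0,"dz": 0,"twist": 0},
  {"dx": 0,"dy": 0,"dz": 0,"twist": 0},
  {"dx": 0,"dy": 0,"dz": 0,"twist": 0},
  {"dx": 0,"dy": 0,"dz": 0,"twist": 0},
  {"dx": 0,"dy": 0,"dz": -0.05,"twist": 0},
  {"dx": 0,"dy": 0,"dz": -0.15,"twist": 0},
  {"dx": 0,"dy": 0,"dz": -0.25,"twist": 0},
  {"dx": 0,"dy": 0,"dz": -0.35,"twist": 0},
  {"dx": 0,"dy": 0,"dz": -0.5,"twist": 0},
  {"dx": 0,"dy": 0,"dz": -0.6,"twist": 0},
], claw=1)

```text
time: 43.15
eef_pos: [0.4459, 0.0312, 0.1933]
ee_rot: [[-0.005, 1.0, 0.001], [1.0, 0.005, -0.0], [-0.0, 0.001, -1.0]]
wrist_force: [1.2, 0.0, -0.3]
width: 0.0853
gripper_force: 0.0
```

servo_tool([
  {"dx": 0.35,"dy": -0.35,"dz": 0,"twist": 0},
  {"dx": 0.35,"dy": -0.35,"dz": 0,"twist": 0},
  {"dx": 0.35,"dy": -0.35,"dz": 0,"twist": 0},
  {"dx": 0.35,"dy": -0.35,"dz": 0,"twist": 0},
  {"dx": 0.35,"dy": -0.35,"dz": 0,"twist": 0},
  {"dx": 0.35,"dy": -0.35,"dz": 0,"twist": 0},
  {"dx": 0.35,"dy": -0.35,"dz": 0,"twist": 0},
], claw=0)

```text
time: 43.73
eef_pos: [0.3409, 0.1356, 0.191]
ee_rot: [[-0.005, 1.0, 0.001], [1.0, 0.005, -0.0], [-0.0, 0.001, -1.0]]
wrist_force: [-0.8, -0.1, 0.6]
width: 0.0009
gripper_force: 0.0
```

```bash
cat > lens.py <<'E'
from h import *
im=camera('top')
x0,y0=222,200;c=im[y0:y0+32,x0:x0+43].astype(int)
dk=(c.max(2)<75)
for st,cc,l in blobs(dk,15):
    hull=cv2.convexHull(np.argwhere(l)[:,::-1].astype(np.int32));(u,v),r=cv2.minEnclosingCircle(hull.astype(np.float32));p=(u+x0,v+y0);print('ring',p,r,ray('top',p,.02)[0].round(4))
print(get_state()['time'])
E
python3 lens.py
python3 - <<'E'
from h import *
print(proj('top',[.4455,.031,.042]),proj('top',[.4455,.031,.0]))
E
```

```text
ring (241.91176414489746, 216.97058868408203) 9.140016555786133 [0.4482 0.0309 0.02  ]
43.7833
[[241.76246306 217.90756535]] [[242.01411601 218.04384943]]
```

servo_tool([
  {"dx": 0.355,"dy": -0.055,"dz": 0,"twist": 0},
  {"dx": 0.355,"dy": -0.055,"dz": 0,"twist": 0},
  {"dx": 0.355,"dy": -0.055,"dz": 0,"twist": 0},
  {"dx": 0.355,"dy": -0.055,"dz": 0,"twist": 0},
  {"dx": 0.355,"dy": -0.055,"dz": 0,"twist": 0},
  {"dx": 0.355,"dy": -0.055,"dz": 0.1,"twist": 0},
  {"dx": 0.355,"dy": -0.055,"dz": 0.2,"twist": 0},
  {"dx": 0.355,"dy": -0.055,"dz": 0.3,"twist": 0},
  {"dx": 0.355,"dy": -0.055,"dz": 0.42,"twist": 0},
  {"dx": 0.355,"dy": -0.055,"dz": 0.42,"twist": 0},
  {"dx": 0.355,"dy": -0.055,"dz": 0.42,"twist": 0},
])

```text
time: 44.7
eef_pos: [0.323, 0.2404, 0.0642]
ee_rot: [[-0.003, 1.0, -0.003], [1.0, 0.003, -0.003], [-0.003, -0.003, -1.0]]
wrist_force: [-0.3, -0.1, 0.9]
width: 0.0001
gripper_force: 0.0
```

```bash
python3 lens.py
```

```text
ring (241.94444465637207, 216.5) 9.069449424743652 [0.4495 0.0308 0.02  ]
44.75
```

Now push in +x, up to x≈0.413.

servo_tool([
  {"dx": 0.0,"dy": 0.06,"dz": 0,"twist": 0},
  {"dx": 0.005,"dy": 0.1,"dz": 0,"twist": 0},
  {"dx": 0.01,"dy": 0.14,"dz": 0,"twist": 0},
  {"dx": 0.015,"dy": 0.18,"dz": 0,"twist": 0},
  {"dx": 0.02,"dy": 0.22,"dz": 0,"twist": 0},
  {"dx": 0.025,"dy": 0.26,"dz": 0,"twist": 0},
  {"dx": 0.03,"dy": 0.3,"dz": 0,"twist": 0},
  {"dx": 0.03,"dy": 0.3,"dz": 0,"twist": 0},
])

```text
time: 45.42
eef_pos: [0.4145, 0.252, 0.0663]
ee_rot: [[-0.003, 1.0, -0.001], [1.0, 0.003, 0.001], [0.001, -0.001, -1.0]]
wrist_force: [-4.2, 0.1, 7.8]
width: -0.0004
gripper_force: 3.5
```

Run:
```python
from h import *
for n in('top','side'):
    h=hsv(camera(n));H,S,V=[h[...,k].astype(int) for k in range(3)]
    for st,c,l in blobs(((H<5)|(H>174))&(S>150)&(V>80),20):print(n,st,c.round(1),ray(n,c,.083)[0].round(3))
print(get_state()['wrist_force'])
```

```text
top [365 158  12   2  20] [370.1 158.4] [ 0.594 -0.301  0.083]
side [225 231   5   9  29] [226.9 235.8] [0.434 0.25  0.083]
side [232 273   7   8  39] [235.2 276.4] [0.344 0.36  0.083]
side [285 277  11  12 108] [289.9 282.6] [0.236 0.318 0.083]
[-1.80685574 -0.01084599  6.53685633]
```

servo_tool([
  {"dx": 0,"dy": 0.02,"dz": 0,"twist": 0},
  {"dx": 0,"dy": 0.02,"dz": 0,"twist": 0},
  {"dx": 0,"dy": -0.1,"dz": 0,"twist": 0},
  {"dx": 0,"dy": -0.2,"dz": 0,"twist": 0},
  {"dx": 0,"dy": -0.3,"dz": 0,"twist": 0},
  {"dx": 0,"dy": -0.3,"dz": -0.3,"twist": 0},
  {"dx": -0.3,"dy": -0.3,"dz": -0.5,"twist": 0},
  {"dx": -0.6,"dy": -0.2,"dz": -0.5,"twist": 0},
  {"dx": -0.6,"dy": -0.1,"dz": -0.5,"twist": 0},
  {"dx": -0.6,"dy": -0.1,"dz": -0.5,"twist": 0},
  {"dx": -0.6,"dy": -0.1,"dz": -0.5,"twist": 0},
])

```text
time: 46.43
eef_pos: [0.3789, 0.0825, 0.2103]
ee_rot: [[-0.006, 1.0, 0.002], [1.0, 0.006, -0.0], [-0.0, 0.002, -1.0]]
wrist_force: [0.3, 0.9, -0.1]
width: 0.0001
gripper_force: 0.0
```

```bash
python3 lens.py
python3 - <<'E'
from h import *
C={}
for n in('top','side'):
    im=camera(n);C[n]=im;h=hsv(im);H,S,V=[h[...,k].astype(int) for k in range(3)]
    for st,c,l in blobs(((H<5)|(H>174))&(S>150)&(V>80),20):print(n,st,c.round(1),ray(n,c,.083)[0].round(3))
cv2.imwrite('pics/j.png',cv2.resize(np.hstack([C['top'][120:280,120:400,::-1],C['side'][110:270,150:350,::-1]]),None,fx=1.66,fy=1.66,interpolation=cv2.INTER_CUBIC))
E
```

```text
ring (241.84246635437012, 217.14383506774902) 9.228793144226074 [0.4477 0.0311 0.02  ]
46.4833
top [152 220   8   8  49] [155.3 223.3] [0.434 0.249 0.083]
top [121 249   7   6  31] [123.9 251.6] [0.364 0.327 0.083]
top [122 298  10  10  78] [126.2 302.5] [0.238 0.32  0.083]
side [225 230  10  10  80] [229.3 234.8] [0.431 0.244 0.083]
side [232 273   7   8  38] [235.2 276.5] [0.344 0.361 0.083]
side [285 277  11  12 108] [289.9 282.6] [0.236 0.318 0.083]
```

View pics/j.png

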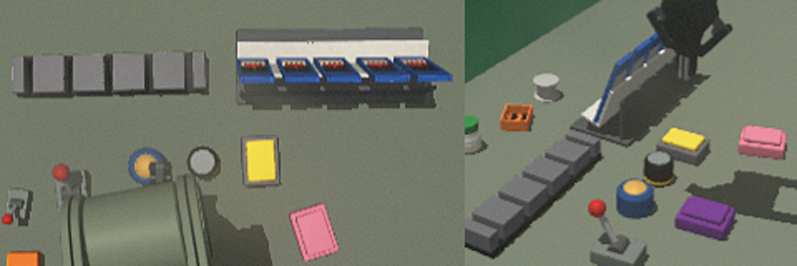

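The lever is over but only about 0.85 rad by estimate (tip x≈0.432). I'll push a little farther.

servo_tool([
  {"dx": 0.565,"dy": 0.02,"dz": 0,"twist": 0},
  {"dx": 0.565,"dy": 0.02,"dz": 0,"twist": 0},
  {"dx": 0.565,"dy": 0.02,"dz": 0,"twist": 0},
  {"dx": 0.565,"dy": 0.02,"dz": 0,"twist": 0},
  {"dx": 0.565,"dy": 0.02,"dz": 0,"twist": 0},
  {"dx": 0.565,"dy": 0.02,"dz": 0.1,"twist": 0},
  {"dx": 0.565,"dy": 0.02,"dz": 0.2,"twist": 0},
  {"dx": 0.565,"dy": 0.02,"dz": 0.3,"twist": 0},
  {"dx": 0.565,"dy": 0.02,"dz": 0.473,"twist": 0},
  {"dx": 0.565,"dy": 0.02,"dz": 0.473,"twist": 0},
  {"dx": 0.565,"dy": 0.02,"dz": 0.473,"twist": 0},
  {"dx": 0.565,"dy": 0.06,"dz": 0.473,"twist": 0},
  {"dx": 0.565,"dy": 0.1,"dz": 0.473,"twist": 0},
  {"dx": 0.565,"dy": 0.14,"dz": 0.473,"twist": 0},
  {"dx": 0.565,"dy": 0.17,"dz": 0.473,"twist": 0},
  {"dx": 0.565,"dy": 0.175,"dz": 0.473,"twist": 0},
])

```text
time: 47.92
eef_pos: [0.4177, 0.2544, 0.0671]
ee_rot: [[0.004, 1.0, -0.03], [1.0, -0.004, -0.0], [-0.0, -0.03, -1.0]]
wrist_force: [-38.6, 12.1, 24.0]
width: -0.0003
gripper_force: 23.1
```

servo_tool([
  {"dx": 0,"dy": 0.01,"dz": 0,"twist": 0},
  {"dx": 0,"dy": -0.1,"dz": 0,"twist": 0},
  {"dx": 0,"dy": -0.2,"dz": 0,"twist": 0},
  {"dx": 0,"dy": -0.25,"dz": -0.15,"twist": 0},
  {"dx": 0,"dy": -0.25,"dz": -0.3,"twist": 0},
  {"dx": 0,"dy": -0.25,"dz": -0.5,"twist": 0},
  {"dx": -0.6,"dy": -0.3,"dz": -0.5,"twist": 0},
  {"dx": -0.9,"dy": -0.35,"dz": -0.5,"twist": 0},
  {"dx": -0.9,"dy": -0.35,"dz": -0.5,"twist": 0},
  {"dx": -0.9,"dy": -0.35,"dz": -0.5,"twist": 0},
  {"dx": -0.9,"dy": -0.35,"dz": -0.5,"twist": 0},
  {"dx": -0.9,"dy": -0.35,"dz": -0.5,"twist": 0},
  {"dx": -0.9,"dy": -0.35,"dz": -0.5,"twist": 0},
])

```text
time: 49.0
eef_pos: [0.3272, -0.02, 0.2192]
ee_rot: [[-0.002, 1.0, 0.006], [1.0, 0.002, -0.002], [-0.002, 0.006, -1.0]]
wrist_force: [0.9, -1.1, 0.1]
width: 0.0001
gripper_force: 0.0
```

```bash
python3 lens.py
python3 - <<'E'
from h import *
P=[];U=[]
for n in('top','side'):
    im=camera(n);h=hsv(im);H,S,V=[h[...,k].astype(int) for k in range(3)]
    for st,c,l in blobs(((H<5)|(H>174))&(S>150)&(V>80),20):
        print(n,st,c.round(1),ray(n,c,.083)[0].round(3))
        w=ray(n,c,.083)[0]
        if abs(w[0]-.435)<.02 and abs(w[1]-.25)<.02:
            i=camera_info(n);U.append(c.reshape(2,1));P.append(np.array([[i['fx'],0,i['cx']],[0,i['fy'],i['cy']],[0,0,1]])@np.c_[i['R'],i['t']])
X=cv2.triangulatePoints(P[0],P[1],U[0],U[1]);print((X[:3]/X[3]).ravel())
E
```

```text
ring (241.91176414489746, 216.97058868408203) 9.140016555786133 [0.4482 0.0309 0.02  ]
49.05
top [152 220   8   8  46] [155.1 223.4] [0.434 0.249 0.083]
top [121 249   7   6  31] [123.9 251.6] [0.364 0.327 0.083]
top [122 298  10  10  79] [126.3 302.5] [0.238 0.32  0.083]
side [225 230  10  10  79] [229.3 234.7] [0.432 0.244 0.083]
side [232 273   7   8  39] [235.2 276.4] [0.344 0.36  0.083]
side [285 277  11  12 107] [289.9 282.6] [0.236 0.319 0.083]
[0.4316474  0.24748081 0.08546649]
```

```bash
python3 -c "
from plant import *
print(job_done())"
```

```text
the job is handed in; nothing more can be done
None
```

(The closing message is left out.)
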